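# Jack the marble plaque up to the height gauge

## Task

Take the crank out of its cut-out in the tool tray, fit it fully down on the jack's square shaft, and wind the jack until it lifts the marble plaque so that the plaque's top face is level with the top of the gauge pointer. Then lay the crank back fully home in its cut-out in the tray, the same way round as you found it. Do not touch the plaque or the gauge with the robot, and leave the other things on the bench alone.

Things in the scene. Friction and masses are not known exactly. Their poses are not given: they have to be found in the camera images.
- crank_post (a point): Loose steel crank, 0.4 kg, 142 mm long, starts in its tray cut-out. Point: centre of the upright block on its hub, the best place to carry it (crank balances near the hub axis). Block: 26 mm in x, 24 mm in y (flat sides), 46 mm tall, from 26 mm below to 20 mm above the point; the point is 74 mm above the hub's underside. x points along the arm from hub to handle, z up.
- crank_socket (a point): Centre of the mouth of the crank's socket, on the underside of the square hub (38 x 38 mm, 48 mm tall). Socket: 20 mm square hole, 33 mm deep, sides parallel to crank x and y. Arm: 22 mm wide, 36 to 48 mm above the underside, towards +x. Counterweight: 34 x 36 mm, 35 to 57 mm above the underside, towards -x, out to 53 mm from the hub axis. Axes as crank_post.
- crank_grip (a point): Centre of the crank's upright wooden handle: round, 26 mm in diameter, 60 mm long, spinning freely on its upright pin. It is 70 mm out along crank x from the hub axis, 80 mm above the hub's underside (handle spans 50 to 110 mm). Axes as crank_post.
- shaft_foot (a point): Foot of the jack's upright input shaft, on its axis, on the flat top (52 mm wide) of the winding post, 100 mm above the bench: the fitted crank's socket mouth comes down to here. Shaft: 16 mm square, 24 mm tall, then a round pilot 14 mm in diameter, 6 mm tall. The axes given are the jack's, not the square's: the square's angle is not reported and starts anywhere.
- jack: Fixed green screw jack, base 160 x 320 mm; +y runs from shaft to lifting plate (170 mm) and gauge. The shaft's pilot enters the socket at any angle, its square only when lined up within about 12 degrees (every 90), else the hub stays 24 mm too high. The shaft is stiff (0.1 Nm) and stays put; clockwise seen from above raises the plate 10 mm per turn, with no stop nearby.
- plaque_top (a point): Centre of the top face of the loose marble plaque, 150 x 120 x 18 mm, about 0.9 kg, lying flat on two wooden packers, its top 70 mm above the bench. The jack's plate starts 7 to 12 mm below its underside and lifts it once it touches.
- gauge_tip (a point): Pointer of the height gauge: a steel finger 12 mm wide, 4 mm thick, beside the plaque on the side away from the shaft, on a thin post 120 mm high at the end of the jack's base. The point is on the finger's top face at its end, 8 to 18 mm above the plaque's top at the start; it differs each time.
- tray_pocket (a point): Where the crank's socket mouth lies when the crank is home in its cut-out, 6 mm above the bench; x is then the crank's x. The cut-out takes the hub (44 mm square, 44 mm deep, 3 mm clearance a side); arm and counterweight lie in shallow channels; the crank goes in only this way round. Block and handle stand out above the tray.
- tray: Fixed dark foam tool tray, 200 x 190 mm, 50 mm tall, with three cut-outs: the crank's, a spanner's and a scraper's. Origin under its centre.
- plaque: The marble plaque as a whole; origin at the centre of its underside.
- spanner: Bystander: steel spanner in its cut-out in the tray, 147 mm long.
- scraper: Bystander: wooden-handled scraper in its cut-out in the tray, 153 mm long.
- drill: Bystander: cordless drill lying on its side, 60 mm high; the origin is under its battery.
- tin: Bystander: open flat tin with screws, 70 x 100 x 22 mm.
- rule: Bystander: folding rule, 200 mm long, 12 mm high.
- mallet: Bystander: wooden mallet lying down, 250 mm long, 60 mm high.
- paint: Bystander: closed metal can, 80 mm in diameter, 75 mm tall.
- sponge: Bystander: white block, 100 x 60 x 35 mm.

How it is judged:
On the way, in this order (a step that is already met when the one before it is completed fails the run):
1. the crank is fitted fully down on the jack's shaft (distance between crank_socket and shaft_foot below 0.008 m and angle between crank_socket's own z axis and vertical below 0.15 rad), for 0.2 s.
2. with the crank on the shaft, the plaque has been wound level with the gauge pointer (all of step 1 and z of plaque_top in the frame of gauge_tip between -0.0025 and 0.0025 m and angle between plaque_top's own z axis and vertical below 0.03 rad), for 0.3 s.
At the end, for the whole second after the job is handed in: The plaque lies flat on the raised jack with the centre of its top face within 2.5 mm of the height of the pointer's top (tilt under 0.03 rad), and the crank lies at rest in its cut-out: socket mouth within 7 mm of tray_pocket, upright within 0.1 rad, handle at the +x end (z of plaque_top in the frame of gauge_tip between -0.0025 and 0.0025 m and angle between plaque_top's own z axis and vertical below 0.03 rad and distance between crank_socket and tray_pocket below 0.007 m and angle between crank_socket's own z axis and vertical below 0.1 rad and x of crank_grip in the frame of tray_pocket above 0.06 m); the robot touches nothing.
It fails at once if the gauge pointer was shifted by more than 3 mm (distance of gauge_tip from where it was at the start of the episode above 0.003 m).
It fails at once if the robot pushed on the plaque (contact force between the arm and plaque above 2 N).
It fails at once if the fingers pushed on the plaque (contact force between the fingers and plaque above 2 N).
It fails at once if a bystander was moved by more than 30 mm (distance of any of spanner, scraper, drill, tin, rule, mallet, paint, sponge from where it was at the start of the episode above 0.03 m).
It also fails if it takes over 72 s, if anything falls off the work surface, if the arm or the gripper's body presses on something with over 40 N, if the wrist force passes 120 N, or if a joint passes its speed limit or range.

## Robot

A 6-joint arm with a two-finger parallel gripper is mounted at the origin on the work surface. World frame = base frame: x ahead of the robot, y to its left, z up, the work surface at z = 0. Lengths are in m, angles in rad, forces in N, time in s.
With the tool pointing down it reaches from about 0.35 to 0.95 m from the base axis. Payload 17.4 kg.
Tool frame: the origin (TCP) lies midway between the tips of the shut fingers; the grasp point (between the pads) lies 19 mm behind it; z points along the fingers, y is the line along which they close (so a half turn about z gives the same grasp; the last joint's range is limited). The gripper opens to 93 mm and grips with 3 to 60 N. Pads are 15 mm wide; open, the fingers measure 128 mm over their backs; the gripper's body (75 mm by 188 mm) begins 65 mm behind the grasp point.
Start: joints at [-1.318, 0.116, 1.442, -0, 1.584, -0.038], TCP at [0.194, -0.647, 0.219] pointing down, gripper open.
Joint ranges: [-2.83, 2.83], [-0.83, 2.19], [0.07, 2.5], [-1.14, 4.28], [0.01, 3], [-2.97, 2.97]. Speed limits (rad/s): [1.89, 1.89, 2.22, 3.14, 3.14, 3.14].

## Interface

Orientations are given as a rotation vector (axis times angle).
In Python, from plant import manip gives the robot as it stands. The module is installed in compiled form; this text tells all that it offers.
- The arm moves only by the tool carry_out, never from a script. Its argument "steps" is a list of rows, each an object of numbers: "gripper": the opening in per cent of the stroke, from 0 (shut) to 100 (fully open); "tx", "ty", "tz": the shift along the tool's x, y, z in m; "ax", "ay", "az": the turn, a rotation vector about the tool's x, y, z in degrees. A call has exactly 5 rows; each row shifts and turns the commanded pose from where the row before left it, along the tool's axes as they then stand; what a row does not reach is not made up. A row lasts 1/8 s, in which the tool goes at most 62.5 mm and 10.7 degrees, less where a joint would pass 70% of its speed; a pose out of reach is approached as far as the arm can. A call is refused whole if a number of a shift passes 0.0625 or a number of a turn 10.7, either way. A call with a gripper value outside its range is refused whole. The fingers move at their own pace and stop on an object; "force" is the grip in N (left out, the last holds). Time passes only in rows, so rows that do not move let the fingers close, or fill a call up. It gives the time, the measured TCP pose, the force, the opening and the grip force at its end, in the units of the state.
- manip.state(): the state, without advancing time (a new reading comes with each control period).
- manip.camera(name): name is "scene" or "side" or "wrist"; returns a dict with "pixels" (384x512x3 uint8, red, green, blue), "vfov" (degrees; the focal length in pixels is half the picture's height over the tangent of half this angle, whatever the lens; pixels are square), "cx", "cy" (the principal point, pixels), "k1" (the pictures are not rectified: a ray, as slopes to the right and down, at radius r is drawn at 1 + k1 r^2 times it, then the intrinsics apply), "rvec" (rotation vector, rad) and "tvec" (3), from world to camera coordinates, as OpenCV has them; the wrist camera has in their place "hand_eye" (4x4, takes a point from camera to tool coordinates, whose origin is the TCP and whose axes are the flange's). Camera axes: x right, y down, z forward; pixel columns grow to the right and rows downward; lengths in m; the calibration is good to about 2 mm. A picture is of the moment at which its call begins: read the wrist's pose just before it. There is no depth.
- manip.sign_off(): hands the job in; it is judged then, once.
The state is a dict: "clock": time; "joint_pos": joint angles; "qvel": joint speeds; "joint_torque": joint torques, N m; "tcp_pos": TCP position; "orientation": TCP orientation; "force": force on the tool from outside, world axes, zero at the start; "torque": the same for the moment, N m; "width": finger opening in m; "gripper_force": force on a finger pad.
Only numpy, scipy, OpenCV 4.12 (cv2) and the standard library are available. Lean on these libraries where they do the work, as an engineer would, in place of code of your own. Each camera call takes 0.05 s, during which the arm holds its last target. There are 200 camera calls.

## Working session

There is one attempt and no reset: what is moved stays moved. The work goes in short steps, Python scripts to look and compute and a tool call to move; the robot and the scene stay as the last step left them, time stands still between calls to the robot, and variables do not carry over. Pictures are saved under pics/ and viewed, at most 10 in all, crops included, and the job is handed in when it is done.

Besides the shell and the picture viewer there is one more tool, called after ">>>" as a command line: name --argument value ..., lists and objects as JSON in quotes. carry_out: Moves the arm, as the interface text tells. Its arguments: {"type":"object","properties":{"steps":{"type":"array"},"force":{"type":"number"}},"required":["steps"]}

```bash
mkdir -p pics
cat > h.py <<'E'
import numpy as np, cv2
from scipy.spatial.transform import Rotation as R
from plant import manip
def shot(name, fn):
    s=manip.state(); c=manip.camera(name); np.save(f'pics/{fn}.npy',dict(c=c,s=s),allow_pickle=True)
    cv2.imwrite(f'pics/{fn}.png',c['pixels'][:,:,::-1]); return c,s
def load(fn): d=np.load(f'pics/{fn}.npy',allow_pickle=True).item(); return d['c'],d['s']
def cam(c,s):
    h=c['pixels'].shape[0]; f=h/2/np.tan(np.radians(c['vfov'])/2)
    K=np.array([[f,0,c['cx']],[0,f,c['cy']],[0,0,1.]]); D=np.array([c['k1'],0,0,0,0.])
    if 'hand_eye' in c:
        T=np.eye(4);T[:3,:3]=R.from_rotvec(s['orientation']).as_matrix();T[:3,3]=s['tcp_pos']
        W=np.linalg.inv(T@np.array(c['hand_eye']))
        return K,D,W[:3,:3],W[:3,3]
    return K,D,R.from_rotvec(np.ravel(c['rvec'])).as_matrix(),np.ravel(c['tvec'])
def onz(fn,uv,z):
    c,s=load(fn);K,D,Rm,t=cam(c,s)
    p=cv2.undistortPoints(np.array(uv,float).reshape(-1,1,2),K,D).reshape(-1,2)
    d=np.c_[p,np.ones(len(p))]@Rm; o=-Rm.T@t
    return o+d*((np.ravel(z)-o[2])/d[:,2])[:,None]
def proj(fn,P):
    c,s=load(fn);K,D,Rm,t=cam(c,s)
    return cv2.projectPoints(np.array(P,float).reshape(-1,3),cv2.Rodrigues(Rm)[0],t,K,D)[0].reshape(-1,2)
def st():
    s=manip.state(); print(s['clock'],np.round(s['tcp_pos'],4),np.round(s['force'],1),s['width'],s['gripper_force']); M=R.from_rotvec(s['orientation']).as_matrix();print(np.round(M,3).tolist(),np.round(s['joint_pos'],3))
E
python3 - <<'E'
from h import *
a=[shot(n,n+'0')[0]['pixels'][:,:,::-1] for n in('scene','side','wrist')]
cv2.imwrite('pics/m.png',cv2.resize(np.vstack([np.hstack(a[:2]),np.hstack([a[2],a[2]*0])]),(800,600),interpolation=cv2.INTER_AREA)); st()
E
```

```text
0.15 [ 0.1935 -0.6465  0.2181] [-0.   0.3 -0.9] 0.09283699031233679 0.0
[[0.958, 0.287, -0.0], [0.287, -0.958, 0.001], [0.0, -0.001, -1.0]] [-1.318  0.116  1.442  0.     1.584 -0.038]
```

View pics/m.png

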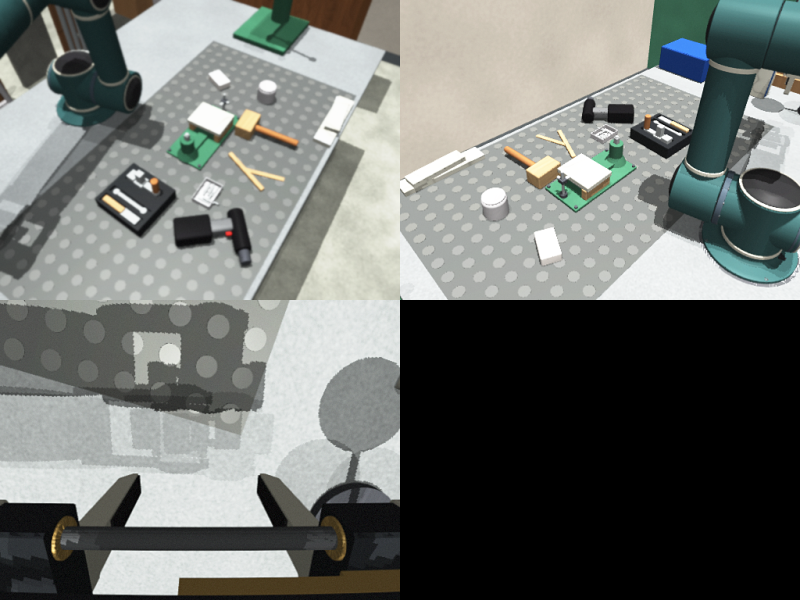

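The scene shows the tray near (135,200), the jack near (205,135) with its shaft near (187,143), and the arm parked. Next I enlarge the tray and jack.

Run:
```python
from h import *
a=load('scene0')[0]['pixels'][110:310,110:310,::-1]; b=load('side0')[0]['pixels'][135:285,170:390,::-1]
A=cv2.resize(a,None,fx=4,fy=4,interpolation=cv2.INTER_CUBIC)[:, :]
cv2.imwrite('pics/ca.png',A[0:600]) if 0 else None
cv2.imwrite('pics/ca.png',cv2.resize(a,(600,600),interpolation=cv2.INTER_CUBIC))
print(onz('scene0',[(173,255),(240,183),(265,152)],[.05,.12,.07]).round(3))
```

```text
[[ 0.519 -0.274  0.05 ]
 [ 0.56  -0.019  0.12 ]
 [ 0.527  0.161  0.07 ]]
```

View pics/ca.png

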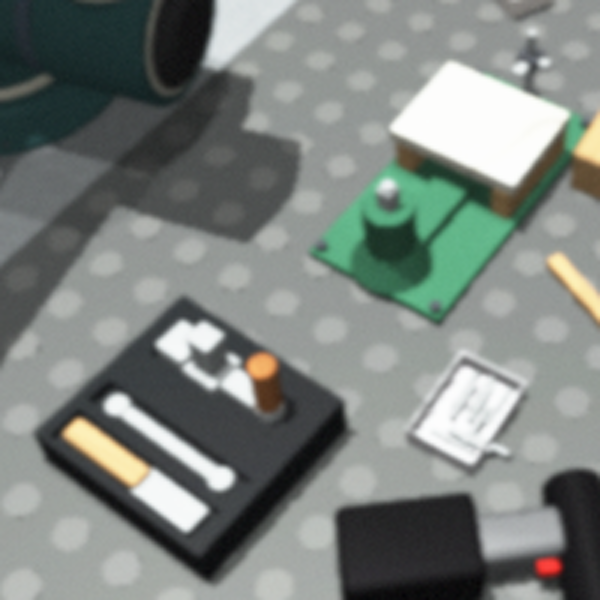

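The crop shows the tray with the crank (handle top about (262,362), block about (205,328)), the shaft tip at (388,185), the plaque corners, and the gauge at (530,50).

Run:
```python
from h import *
f=lambda L,z: onz('scene0',np.array(L)/3+110-.33,z)
g=lambda a,b:np.degrees(np.arctan2(*(b-a)[1::-1]))
T=f([(185,298),(343,406),(209,558),(40,436)],.05); print(T.round(3),T.mean(0),[g(T[i],T[(i+1)%4]) for i in range(4)],np.linalg.norm(T-np.roll(T,1,0),axis=1))
P=f([(455,62),(570,117),(512,190),(392,130)],.07); print(P.round(3),P.mean(0),[g(P[i],P[(i+1)%4]) for i in range(4)])
H=f([(262,362),(388,185),(207,328)],[.116,.128,.1]);print(H.round(3),g(H[2],H[0]),g(H[1],P.mean(0)),np.linalg.norm(H[1]-P.mean(0)))
```

```text
[[ 0.416 -0.16   0.05 ]
 [ 0.614 -0.174  0.05 ]
 [ 0.608 -0.354  0.05 ]
 [ 0.409 -0.346  0.05 ]] [ 0.51169888 -0.2586999   0.05      ] [np.float64(-4.042735500137194), np.float64(-91.6561758089507), np.float64(177.89710533465254), np.float64(87.80143394726034)] [0.18632548 0.19815067 0.17962325 0.1997487 ]
[[0.463 0.237 0.07 ]
 [0.61  0.234 0.07 ]
 [0.613 0.114 0.07 ]
 [0.465 0.115 0.07 ]] [0.5378494  0.17504484 0.07      ] [np.float64(-1.1252698873484324), np.float64(-88.64817480805019), np.float64(179.42118186316907), np.float64(90.77532499492355)]
[[ 0.557 -0.208  0.116]
 [ 0.537  0.01   0.128]
 [ 0.485 -0.199  0.1  ]] -7.077243726508538 89.56568142089276 0.17510891985374546
```

```bash
cat >> h.py <<'E'
def go(p,yaw,n=5):
    "shift in tool axes and az turn (deg) to reach world p and tool-x yaw (deg)"
    s=manip.state(); M=R.from_rotvec(s['orientation']).as_matrix()
    T=np.c_[[np.cos(np.radians(yaw)),np.sin(np.radians(yaw)),0],[np.sin(np.radians(yaw)),-np.cos(np.radians(yaw)),0],[0,0,-1]]
    print('shift',np.round(M.T@(np.array(p)-s['tcp_pos']),4),'rot',np.round(np.degrees(R.from_matrix(M.T@T).as_rotvec()),2),'shift after rot',np.round(T.T@(np.array(p)-s['tcp_pos']),4))
E
python3 - <<'E'
from h import *
print(np.round(load('wrist0')[0]['hand_eye'],3),load('wrist0')[0]['vfov'])
go([.485,-.2,.24],-4)
E
```

```text
[[ 0.    -0.956 -0.292  0.082]
 [ 1.     0.001 -0.001 -0.   ]
 [ 0.001 -0.292  0.956 -0.166]
 [ 0.     0.     0.     1.   ]] 66.29508126967734
shift [ 0.4073 -0.3442 -0.0216] rot [-5.000e-02  1.000e-02  2.066e+01] shift after rot [ 0.2596 -0.4658 -0.0219]
```

>>> carry_out --steps '[{"az": 10.3}, {"az": 10.3}, {"tx": 0.029, "ty": -0.052}, {"tx": 0.029, "ty": -0.052}, {"tx": 0.029, "ty": -0.052}]'

```text
$.steps[0]: bad value
```

>>> carry_out --steps '[{"tx": 0.029, "ty": -0.052}, {"tx": 0.029, "ty": -0.052}, {"tx": 0.029, "ty": -0.052}, {"tx": 0.029, "ty": -0.052}, {"tx": 0.029, "ty": -0.052, "tz": -0.02}]'

```text
$.steps[0]: bad value
```

>>> carry_out --steps '[{"tx": 0.029, "ty": -0.052}, {}, {}, {}, {}]'

```text
$.steps[0]: bad value
```

Run:
```python
from h import *
st(); c,s=shot('wrist','w1'); a=c['pixels'][:,:,::-1]
cv2.imwrite('pics/w1v.png',cv2.resize(a,(800,600),interpolation=cv2.INTER_CUBIC))
```

```text
0.15 [ 0.1935 -0.6465  0.2181] [-0.   0.3 -0.9] 0.09283699031233679 0.0
[[0.958, 0.287, -0.0], [0.287, -0.958, 0.001], [0.0, -0.001, -1.0]] [-1.318  0.116  1.442  0.     1.584 -0.038]
```

View pics/w1v.png

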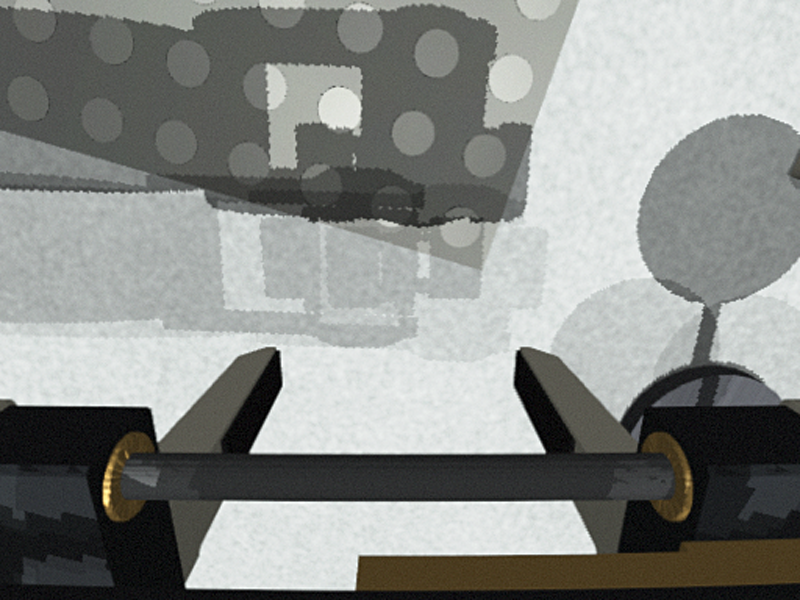

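All three calls were refused, so the arm has not moved and this picture is the start view again. Most likely every row needs all seven numbers.

>>> carry_out --steps '[{"gripper": 100, "tx": 0, "ty": 0, "tz": 0, "ax": 0, "ay": 0, "az": 10.3}, {"gripper": 100, "tx": 0, "ty": 0, "tz": 0, "ax": 0, "ay": 0, "az": 10.3}, {"gripper": 100, "tx": 0.029, "ty": -0.052, "tz": 0, "ax": 0, "ay": 0, "az": 0}, {"gripper": 100, "tx": 0.029, "ty": -0.052, "tz": 0, "ax": 0, "ay": 0, "az": 0}, {"gripper": 100, "tx": 0.029, "ty": -0.052, "tz": 0, "ax": 0, "ay": 0, "az": 0}]' --force 40

```text
clock: 0.82
tcp_pos: [0.2917, -0.4954, 0.2184]
orientation: [-3.139, 0.109, 0.0]
force: [1.4, -0.2, 0.9]
width: 0.0933
gripper_force: 0.0
```

>>> carry_out --steps '[{"gripper": 100, "tx": 0.029, "ty": -0.052, "tz": 0, "ax": 0, "ay": 0, "az": 0}, {"gripper": 100, "tx": 0.029, "ty": -0.052, "tz": 0, "ax": 0, "ay": 0, "az": 0}, {"gripper": 100, "tx": 0.029, "ty": -0.052, "tz": 0, "ax": 0, "ay": 0, "az": 0}, {"gripper": 100, "tx": 0.029, "ty": -0.052, "tz": 0, "ax": 0, "ay": 0, "az": 0}, {"gripper": 100, "tx": 0.029, "ty": -0.052, "tz": 0, "ax": 0, "ay": 0, "az": 0}]'

```text
clock: 1.45
tcp_pos: [0.4542, -0.2458, 0.2188]
orientation: [3.14, -0.108, 0.001]
force: [1.0, -0.9, -0.0]
width: 0.0929
gripper_force: 0.0
```

>>> carry_out --steps '[{"gripper": 100, "tx": 0.01, "ty": -0.052, "tz": 0, "ax": 0, "ay": 0, "az": 0}, {"gripper": 100, "tx": 0, "ty": 0, "tz": 0, "ax": 0, "ay": 0, "az": 0}, {"gripper": 100, "tx": 0, "ty": 0, "tz": 0, "ax": 0, "ay": 0, "az": 0}, {"gripper": 100, "tx": 0, "ty": 0, "tz": 0, "ax": 0, "ay": 0, "az": 0}, {"gripper": 100, "tx": 0, "ty": 0, "tz": 0, "ax": 0, "ay": 0, "az": 0}]'

```text
clock: 2.08
tcp_pos: [0.4668, -0.1972, 0.2186]
orientation: [-3.14, 0.11, 0.0]
force: [-0.1, 0.6, 0.5]
width: 0.0931
gripper_force: 0.0
```

Run:
```python
from h import *
st(); c,s=shot('wrist','w2'); a=c['pixels'][:,:,::-1]
cv2.imwrite('pics/w2v.png',cv2.resize(a,(800,600),interpolation=cv2.INTER_CUBIC))
```

```text
2.075 [ 0.4668 -0.1972  0.2186] [-0.1  0.6  0.5] 0.09314959783405807 0.0
[[0.998, -0.07, -0.0], [-0.07, -0.998, 0.0], [-0.0, -0.0, -1.0]] [-0.45  -0.256  1.795 -0.     1.603  1.191]
```

View pics/w2v.png

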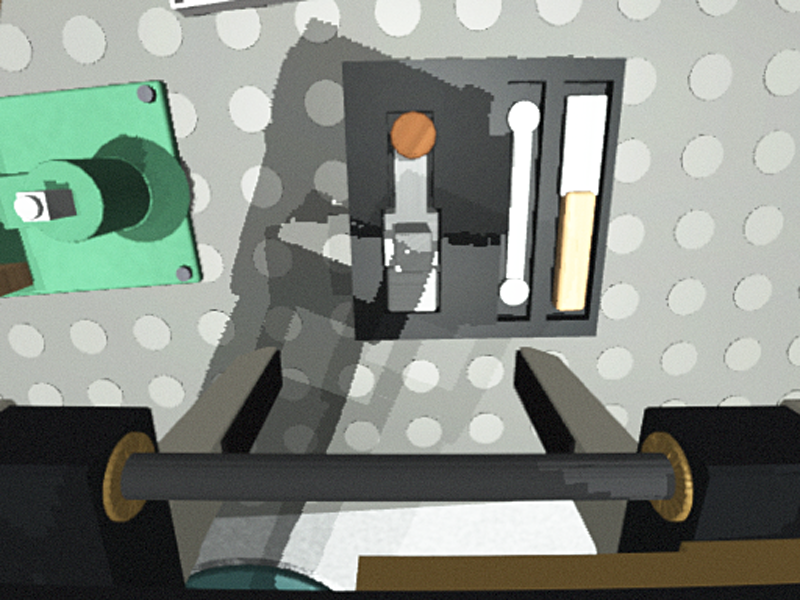

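The wrist picture shows the handle top at (413,135), the block at about (413,248), the counterweight end at (413,311), and the tray corners. The shaft square, with its pilot at (30,207), is at the left edge.

Run:
```python
from h import *
k=1.5625
f=lambda L,z: onz('w2',np.array(L)/k,z)
g=lambda a,b:np.degrees(np.arctan2(*(b-a)[1::-1]))
T=f([(345,62),(625,58),(597,335),(357,340)],.05); print(T.round(4),[g(T[i],T[(i+1)%4]) for i in range(4)],np.linalg.norm(T-np.roll(T,1,0),axis=1))
H=f([(413,135),(413,311),(412,245),(30,207)],[.116,.063,.1,.13]);print(H.round(4),g(H[1],H[0]))
print('dist handle-cw (123)',np.linalg.norm((H[0]-H[1])[:2]))
d=(H[0]-H[1])[:2]; d/=np.linalg.norm(d); print('hub',H[0,:2]-.07*d,H[1,:2]+.053*d)
a=load('w2')[0]['pixels'][:,:,::-1]
A=cv2.resize(a[55:210,215:300],None,fx=3.87,fy=3.87,interpolation=cv2.INTER_CUBIC)
B=cv2.resize(a[90:190,0:130],None,fx=3.5,fy=3.5,interpolation=cv2.INTER_CUBIC)
C=np.zeros((600,800,3),np.uint8);C[:A.shape[0],:A.shape[1]]=A;C[:350,340:795]=B
cv2.imwrite('pics/w2c.png',C)
```

```text
[[ 0.6093 -0.1714  0.05  ]
 [ 0.5997 -0.3576  0.05  ]
 [ 0.4014 -0.3492  0.05  ]
 [ 0.4105 -0.1605  0.05  ]] [np.float64(-92.95543910713258), np.float64(177.57345949763052), np.float64(87.24861353320392), np.float64(-3.1290822523236947)] [0.19910575 0.18649492 0.19844043 0.18893132]
[[ 0.5578 -0.2114  0.116 ]
 [ 0.4361 -0.2057  0.063 ]
 [ 0.4929 -0.2073  0.1   ]
 [ 0.5357  0.0048  0.13  ]] -2.663155778362926
dist handle-cw (123) 0.12179574630158431
hub [ 0.48784829 -0.20811497] [ 0.48905124 -0.20817092]
```

View pics/w2c.png

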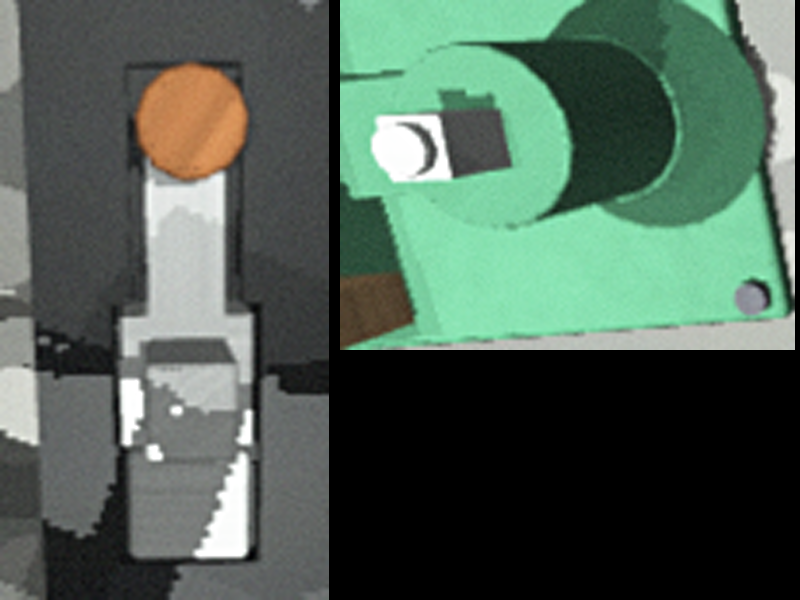

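Refining: the block top centre is at crop (191,410). The square's near face has its top edge (445,116)-(453,180) and its bottom edge (503,110)-(511,167). The pilot top is at about (400,148).

Run:
```python
from h import *
g=lambda a,b:np.degrees(np.arctan2(*(b-a)[1::-1]))
A=lambda L,z: onz('w2',np.array(L)/3.87+[215,55]-.37,z)
B=lambda L,z: onz('w2',(np.array(L)-[340,0])/3.5+[0,90]-.36,z)
H=A([(192,120),(189,558),(191,410)],[.116,.063,.1]);print(H.round(4),g(H[1],H[0]),g(H[2],H[0]),np.linalg.norm((H[0]-H[2])[:2]))
S=B([(445,116),(453,180),(503,110),(511,167),(400,148)],[.124,.124,.1,.1,.13]);print(S.round(4),g(S[0],S[1]),g(S[2],S[3]),np.linalg.norm(S[0]-S[1]),np.linalg.norm(S[2]-S[3]))
J=B([(793,312),(752,297)],[0.01,.01]);print(J)
print('square centre', (S[0]+S[1]+S[2]+S[3])[:2]/4)
go([.489,-.208,.063],-2.9)
```

```text
[[ 0.5584 -0.2113  0.116 ]
 [ 0.4365 -0.2047  0.063 ]
 [ 0.4891 -0.2074  0.1   ]] -3.0966389963081427 -3.258626161666997 0.06939711896534491
[[ 5.430e-01 -2.500e-03  1.240e-01]
 [ 5.270e-01  1.000e-04  1.240e-01]
 [ 5.427e-01 -9.000e-04  1.000e-01]
 [ 5.272e-01  1.000e-03  1.000e-01]
 [ 5.364e-01  6.800e-03  1.300e-01]] 171.03482056981207 172.89515245647158 0.01622823046859586 0.015631816922123867
[[ 0.4582676  -0.02894534  0.01      ]
 [ 0.46518322 -0.01443761  0.01      ]]
square centre [ 0.53497998 -0.0005871 ]
shift [0.0229 0.0093 0.1556] rot [-0.    0.01 -1.11] shift after rot [0.0227 0.0097 0.1556]
```

>>> carry_out --steps '[{"gripper": 100, "tx": 0.0229, "ty": 0.009, "tz": 0.02, "ax": 0, "ay": 0, "az": -0.9}, {"gripper": 100, "tx": 0, "ty": 0, "tz": 0.045, "ax": 0, "ay": 0, "az": 0}, {"gripper": 100, "tx": 0, "ty": 0, "tz": 0.045, "ax": 0, "ay": 0, "az": 0}, {"gripper": 100, "tx": 0, "ty": 0, "tz": 0.03, "ax": 0, "ay": 0, "az": 0}, {"gripper": 100, "tx": 0, "ty": 0, "tz": 0.0165, "ax": 0, "ay": 0, "az": 0}]'

```text
clock: 2.75
tcp_pos: [0.4887, -0.2071, 0.0606]
orientation: [-3.14, 0.084, 0.002]
force: [-0.0, 0.6, -0.5]
width: 0.0931
gripper_force: 0.0
```

>>> carry_out --steps '[{"gripper": 0, "tx": 0, "ty": 0, "tz": 0, "ax": 0, "ay": 0, "az": 0}, {"gripper": 0, "tx": 0, "ty": 0, "tz": 0, "ax": 0, "ay": 0, "az": 0}, {"gripper": 0, "tx": 0, "ty": 0, "tz": 0, "ax": 0, "ay": 0, "az": 0}, {"gripper": 0, "tx": 0, "ty": 0, "tz": 0, "ax": 0, "ay": 0, "az": 0}, {"gripper": 0, "tx": 0, "ty": 0, "tz": 0, "ax": 0, "ay": 0, "az": 0}]' --force 40

```text
clock: 3.38
tcp_pos: [0.4894, -0.207, 0.0624]
orientation: [3.14, -0.083, 0.001]
force: [-0.4, -0.2, -0.7]
width: 0.0478
gripper_force: 0.0
```

>>> carry_out --steps '[{"gripper": 0, "tx": 0, "ty": 0, "tz": 0, "ax": 0, "ay": 0, "az": 0}, {"gripper": 0, "tx": 0, "ty": 0, "tz": 0, "ax": 0, "ay": 0, "az": 0}, {"gripper": 0, "tx": 0, "ty": 0, "tz": 0, "ax": 0, "ay": 0, "az": 0}, {"gripper": 0, "tx": 0, "ty": 0, "tz": 0, "ax": 0, "ay": 0, "az": 0}, {"gripper": 0, "tx": 0, "ty": 0, "tz": -0.01, "ax": 0, "ay": 0, "az": 0}]'

```text
clock: 4.0
tcp_pos: [0.4887, -0.2066, 0.0715]
orientation: [-3.14, 0.083, 0.003]
force: [0.2, 0.4, -3.8]
width: 0.024
gripper_force: 40.0
```

>>> carry_out --steps '[{"gripper": 0, "tx": 0, "ty": 0, "tz": -0.025, "ax": 0, "ay": 0, "az": 0}, {"gripper": 0, "tx": 0, "ty": 0, "tz": -0.03, "ax": 0, "ay": 0, "az": 0}, {"gripper": 0, "tx": 0, "ty": 0, "tz": -0.04, "ax": 0, "ay": 0, "az": 0}, {"gripper": 0, "tx": 0, "ty": 0, "tz": -0.045, "ax": 0, "ay": 0, "az": 0}, {"gripper": 0, "tx": 0, "ty": 0, "tz": 0, "ax": 0, "ay": 0, "az": 0}]'

```text
clock: 4.62
tcp_pos: [0.4903, -0.2073, 0.2162]
orientation: [3.138, -0.083, 0.008]
force: [0.9, -0.1, -4.7]
width: 0.0236
gripper_force: 40.0
```

Run:
```python
from h import *
st();go([.536,.007,.212],-8);go([.536,.007,.212],82);go([.536,.007,.212],-98)
```

```text
4.625 [ 0.4903 -0.2073  0.2162] [ 0.9 -0.1 -4.7] 0.023635927751844987 39.99563276767731
[[0.999, -0.053, 0.005], [-0.053, -0.999, -0.002], [0.005, 0.002, -1.0]] [-0.448 -0.201  1.752  0.     1.585  1.176]
shift [ 0.0343 -0.2165  0.004 ] rot [ 0.1  -0.29  4.96] shift after rot [ 0.0155 -0.2186  0.0042]
shift [ 0.0343 -0.2165  0.004 ] rot [  0.31  -0.15 -85.04] shift after rot [0.2186 0.0155 0.0042]
shift [ 0.0343 -0.2165  0.004 ] rot [-0.15 -0.32 94.96] shift after rot [-0.2186 -0.0155  0.0042]
```

>>> carry_out --steps '[{"gripper": 0, "tx": 0.0086, "ty": -0.0541, "tz": 0, "ax": 0, "ay": 0, "az": 0}, {"gripper": 0, "tx": 0.0086, "ty": -0.0541, "tz": 0, "ax": 0, "ay": 0, "az": 0}, {"gripper": 0, "tx": 0.0086, "ty": -0.0541, "tz": 0, "ax": 0, "ay": 0, "az": 0}, {"gripper": 0, "tx": 0.0086, "ty": -0.0541, "tz": 0, "ax": 0, "ay": 0, "az": 0}, {"gripper": 0, "tx": 0, "ty": 0, "tz": 0, "ax": 0, "ay": 0, "az": 5}]'

```text
clock: 5.25
tcp_pos: [0.5349, 0.0106, 0.2108]
orientation: [-3.134, 0.216, 0.003]
force: [-1.9, -0.9, -3.7]
width: 0.024
gripper_force: 40.0
```

>>> carry_out --steps '[{"gripper": 0, "tx": 0, "ty": 0, "tz": 0, "ax": 0, "ay": 0, "az": 0}, {"gripper": 0, "tx": 0, "ty": 0, "tz": 0, "ax": 0, "ay": 0, "az": 0}, {"gripper": 0, "tx": 0, "ty": 0, "tz": 0, "ax": 0, "ay": 0, "az": 0}, {"gripper": 0, "tx": 0, "ty": 0, "tz": 0, "ax": 0, "ay": 0, "az": 0}, {"gripper": 0, "tx": 0, "ty": 0, "tz": 0, "ax": 0, "ay": 0, "az": 0}]'

```text
clock: 5.88
tcp_pos: [0.5351, 0.0071, 0.2121]
orientation: [-3.134, 0.22, -0.0]
force: [0.6, 1.4, -4.6]
width: 0.0235
gripper_force: 40.0
```

Run:
```python
from h import *
st();go([.536,.007,.212],-8)
a=[shot(n,n+'1')[0]['pixels'][:,:,::-1] for n in('scene','side','wrist')]
s=cv2.resize(a[0][130:230,190:323],(400,300),interpolation=cv2.INTER_CUBIC);t=cv2.resize(a[1][135:285,190:390],(400,300),interpolation=cv2.INTER_CUBIC)
u=cv2.resize(a[2],(400,300),interpolation=cv2.INTER_AREA)
cv2.imwrite('pics/m1.png',np.vstack([np.hstack([s,t]),np.hstack([u,u*0])]))
```

```text
5.875 [0.5351 0.0071 0.2121] [ 0.6  1.4 -4.6] 0.02353034667324997 39.99564528465271
[[0.99, -0.14, 0.0], [-0.14, -0.99, 0.0], [0.0, -0.0, -1.0]] [-0.034 -0.19   1.749  0.     1.582  1.677]
shift [ 0.0009 -0.      0.0001] rot [-0.   -0.   -0.05] shift after rot [ 0.0009 -0.      0.0001]
```

View pics/m1.png

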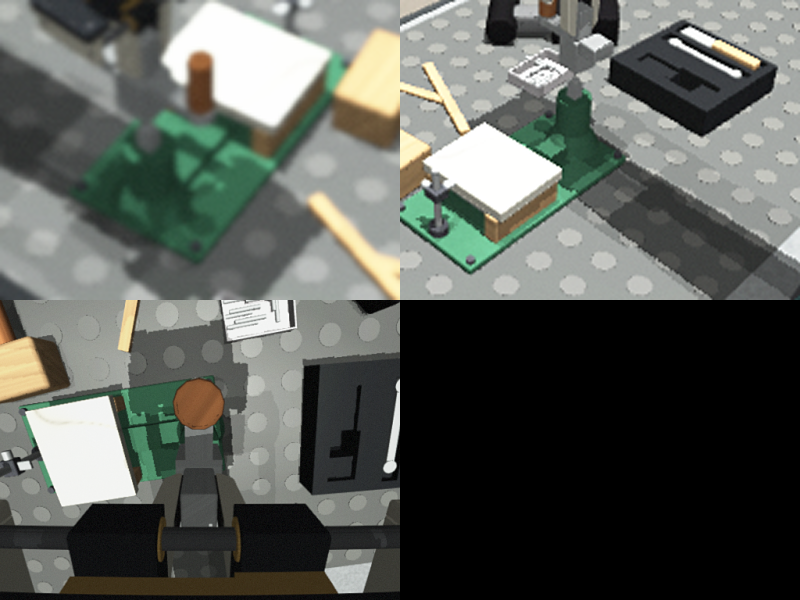

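The crank is held upright in the gripper, and the side view has the hub above the shaft. I'll lower it gently.

>>> carry_out --steps '[{"gripper": 0, "tx": 0.0008, "ty": 0, "tz": 0.01, "ax": 0, "ay": 0, "az": 0}, {"gripper": 0, "tx": 0, "ty": 0, "tz": 0.01, "ax": 0, "ay": 0, "az": 0}, {"gripper": 0, "tx": 0, "ty": 0, "tz": 0.006, "ax": 0, "ay": 0, "az": 0}, {"gripper": 0, "tx": 0, "ty": 0, "tz": 0.003, "ax": 0, "ay": 0, "az": 0}, {"gripper": 0, "tx": 0, "ty": 0, "tz": 0.002, "ax": 0, "ay": 0, "az": 0}]'

```text
clock: 6.65
tcp_pos: [0.536, 0.0072, 0.1811]
orientation: [-3.134, 0.22, -0.0]
force: [0.4, 0.2, -3.9]
width: 0.0241
gripper_force: 40.0
```

>>> carry_out --steps '[{"gripper": 0, "tx": 0, "ty": 0, "tz": 0.002, "ax": 0, "ay": 0, "az": 0}, {"gripper": 0, "tx": 0, "ty": 0, "tz": 0.002, "ax": 0, "ay": 0, "az": 0}, {"gripper": 0, "tx": 0, "ty": 0, "tz": 0.001, "ax": 0, "ay": 0, "az": 0}, {"gripper": 0, "tx": 0, "ty": 0, "tz": 0, "ax": 0, "ay": 0, "az": 0}, {"gripper": 0, "tx": 0, "ty": 0, "tz": 0, "ax": 0, "ay": 0, "az": 0}]'

```text
clock: 7.28
tcp_pos: [0.536, 0.0072, 0.1762]
orientation: [3.134, -0.22, 0.0]
force: [0.3, -0.4, -4.5]
width: 0.0239
gripper_force: 40.0
```

No force and already below the square's top, so the square has engaged.

>>> carry_out --steps '[{"gripper": 0, "tx": 0, "ty": 0, "tz": 0.005, "ax": 0, "ay": 0, "az": 0}, {"gripper": 0, "tx": 0, "ty": 0, "tz": 0.005, "ax": 0, "ay": 0, "az": 0}, {"gripper": 0, "tx": 0, "ty": 0, "tz": 0.005, "ax": 0, "ay": 0, "az": 0}, {"gripper": 0, "tx": 0, "ty": 0, "tz": 0.004, "ax": 0, "ay": 0, "az": 0}, {"gripper": 0, "tx": 0, "ty": 0, "tz": 0, "ax": 0, "ay": 0, "az": 0}]'

```text
clock: 7.9
tcp_pos: [0.5358, 0.0072, 0.1568]
orientation: [-3.134, 0.22, 0.001]
force: [-0.1, 1.3, -3.6]
width: 0.0235
gripper_force: 40.0
```

>>> carry_out --steps '[{"gripper": 0, "tx": 0, "ty": 0, "tz": 0.001, "ax": 0, "ay": 0, "az": 0}, {"gripper": 30, "tx": 0, "ty": 0, "tz": 0, "ax": 0, "ay": 0, "az": 0}, {"gripper": 60, "tx": 0, "ty": 0, "tz": 0, "ax": 0, "ay": 0, "az": 0}, {"gripper": 60, "tx": 0, "ty": 0, "tz": 0, "ax": 0, "ay": 0, "az": 0}, {"gripper": 60, "tx": 0, "ty": 0, "tz": 0, "ax": 0, "ay": 0, "az": 0}]'

```text
clock: 8.52
tcp_pos: [0.536, 0.0072, 0.1563]
orientation: [-3.134, 0.22, -0.0]
force: [-0.5, 0.0, 0.8]
width: 0.0527
gripper_force: 0.0
```

Seated at the right height (socket mouth about 0.100). Now I move to the handle.

>>> carry_out --steps '[{"gripper": 60, "tx": 0, "ty": 0, "tz": -0.045, "ax": 0, "ay": 0, "az": 0}, {"gripper": 60, "tx": 0, "ty": 0, "tz": -0.037, "ax": 0, "ay": 0, "az": 0}, {"gripper": 60, "tx": 0.035, "ty": 0, "tz": 0, "ax": 0, "ay": 0, "az": 0}, {"gripper": 60, "tx": 0.035, "ty": 0, "tz": 0, "ax": 0, "ay": 0, "az": 0}, {"gripper": 60, "tx": 0, "ty": 0, "tz": 0, "ax": 0, "ay": 0, "az": 0}]'

```text
clock: 9.15
tcp_pos: [0.6064, -0.0028, 0.2372]
orientation: [3.134, -0.221, -0.002]
force: [0.6, -0.2, -0.4]
width: 0.0556
gripper_force: 0.0
```

Run:
```python
from h import *
st(); c,s=shot('wrist','w3'); shot('side','side3'); a=c['pixels'][:,:,::-1]
cv2.imwrite('pics/w3v.png',cv2.resize(a,(800,600),interpolation=cv2.INTER_CUBIC))
print(proj('w3',[[.536+.07*np.cos(.14),.007-.07*np.sin(.14),.21]])*1.5625, proj('w3',[[.536,.007,.194]])*1.5625)
```

```text
9.15 [ 0.6064 -0.0028  0.2372] [ 0.6 -0.2 -0.4] 0.05558729159250424 0.0
[[0.99, -0.14, -0.001], [-0.14, -0.99, 0.0], [-0.001, 0.0, -1.0]] [-0.047 -0.036  1.569 -0.     1.611  1.665]
[[399.4460666  343.95548736]] [[399.20260136 452.66411607]]
```

View pics/w3v.png

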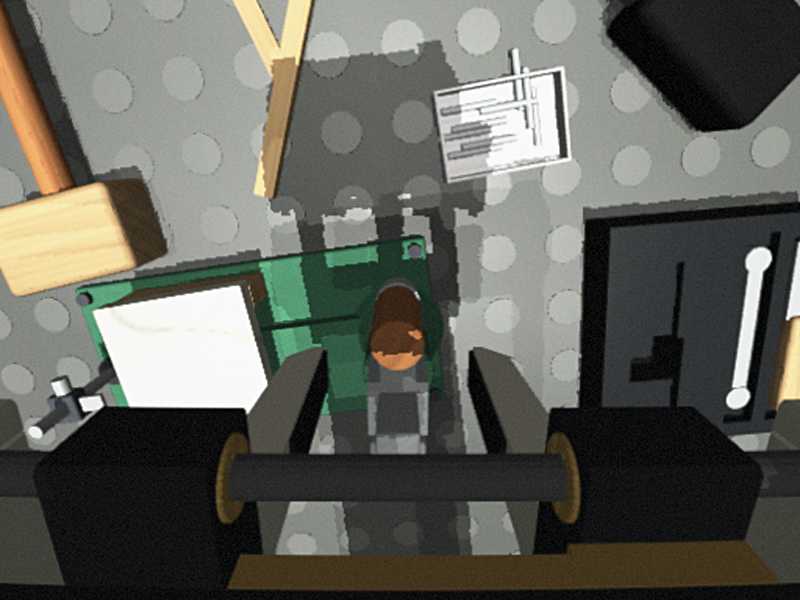

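The handle top is at (398,345) and I predicted (399,344), so it is well centred. Lower and grip.

>>> carry_out --steps '[{"gripper": 60, "tx": 0, "ty": 0, "tz": 0.035, "ax": 0, "ay": 0, "az": 0}, {"gripper": 60, "tx": 0, "ty": 0, "tz": 0.033, "ax": 0, "ay": 0, "az": 0}, {"gripper": 10, "tx": 0, "ty": 0, "tz": 0, "ax": 0, "ay": 0, "az": 0}, {"gripper": 10, "tx": 0, "ty": 0, "tz": 0, "ax": 0, "ay": 0, "az": 0}, {"gripper": 10, "tx": 0, "ty": 0, "tz": 0, "ax": 0, "ay": 0, "az": 0}]' --force 25

```text
clock: 9.88
tcp_pos: [0.6057, -0.0026, 0.172]
orientation: [-3.134, 0.22, -0.004]
force: [-0.0, 0.4, 0.1]
width: 0.0306
gripper_force: 0.0
```

>>> carry_out --steps '[{"gripper": 10, "tx": 0, "ty": 0, "tz": 0, "ax": 0, "ay": 0, "az": 0}, {"gripper": 10, "tx": -0.006, "ty": 0.0285, "tz": 0, "ax": 0, "ay": 0, "az": 0}, {"gripper": 10, "tx": -0.0171, "ty": 0.0236, "tz": 0, "ax": 0, "ay": 0, "az": 0}, {"gripper": 10, "tx": -0.0252, "ty": 0.0146, "tz": 0, "ax": 0, "ay": 0, "az": 0}, {"gripper": 10, "tx": -0.0289, "ty": 0.003, "tz": 0, "ax": 0, "ay": 0, "az": 0}]'

```text
clock: 10.5
tcp_pos: [0.5191, -0.0615, 0.1714]
orientation: [3.134, -0.222, 0.004]
force: [5.3, 11.5, -1.1]
width: 0.0257
gripper_force: 25.0
```

>>> carry_out --steps '[{"gripper": 10, "tx": -0.0277, "ty": -0.009, "tz": 0, "ax": 0, "ay": 0, "az": 0}, {"gripper": 10, "tx": -0.0216, "ty": -0.0195, "tz": 0, "ax": 0, "ay": 0, "az": 0}, {"gripper": 10, "tx": -0.0118, "ty": -0.0266, "tz": 0, "ax": 0, "ay": 0, "az": 0}, {"gripper": 10, "tx": 0, "ty": -0.0291, "tz": 0, "ax": 0, "ay": 0, "az": 0}, {"gripper": 10, "tx": 0.0118, "ty": -0.0266, "tz": 0, "ax": 0, "ay": 0, "az": 0}]'

```text
clock: 11.12
tcp_pos: [0.4857, 0.0565, 0.1714]
orientation: [3.133, -0.22, 0.002]
force: [8.7, -11.4, -7.6]
width: 0.0259
gripper_force: 25.0
```

>>> carry_out --steps '[{"gripper": 10, "tx": 0.0216, "ty": -0.0195, "tz": 0, "ax": 0, "ay": 0, "az": 0}, {"gripper": 10, "tx": 0.0277, "ty": -0.009, "tz": 0, "ax": 0, "ay": 0, "az": 0}, {"gripper": 10, "tx": 0.0289, "ty": 0.003, "tz": 0, "ax": 0, "ay": 0, "az": 0}, {"gripper": 10, "tx": 0.0252, "ty": 0.0146, "tz": 0, "ax": 0, "ay": 0, "az": 0}, {"gripper": 10, "tx": 0.0171, "ty": 0.0236, "tz": 0, "ax": 0, "ay": 0, "az": 0}]'

```text
clock: 11.75
tcp_pos: [0.6048, 0.0268, 0.1715]
orientation: [-3.133, 0.218, -0.003]
force: [-4.5, 1.3, 2.1]
width: 0.0256
gripper_force: 25.0
```

>>> carry_out --steps '[{"gripper": 10, "tx": 0.006, "ty": 0.0285, "tz": 0, "ax": 0, "ay": 0, "az": 0}, {"gripper": 10, "tx": -0.006, "ty": 0.0285, "tz": 0, "ax": 0, "ay": 0, "az": 0}, {"gripper": 10, "tx": -0.0171, "ty": 0.0236, "tz": 0, "ax": 0, "ay": 0, "az": 0}, {"gripper": 10, "tx": -0.0252, "ty": 0.0146, "tz": 0, "ax": 0, "ay": 0, "az": 0}, {"gripper": 10, "tx": -0.0289, "ty": 0.003, "tz": 0, "ax": 0, "ay": 0, "az": 0}]'

```text
clock: 12.38
tcp_pos: [0.5192, -0.0616, 0.1715]
orientation: [-3.134, 0.222, -0.005]
force: [5.9, 9.6, 0.8]
width: 0.0256
gripper_force: 25.0
```

Run:
```python
from h import *
st(); shot('side','side4'); shot('scene','scene4')
P=np.array([.5378,.175,.07]);print([proj(n,[P,P+[0,0,.01]]) for n in ('side0','scene0')])
```

```text
12.375 [ 0.5192 -0.0616  0.1715] [5.9 9.6 0.8] 0.02561810324025766 25.03050059080124
[[0.99, -0.141, 0.003], [-0.141, -0.99, -0.0], [0.003, -0.0, -1.0]] [-0.167 -0.206  1.829  0.     1.515  1.545]
[array([[235.07488372, 216.02936261],
       [235.05211044, 213.22468468]]), array([[270.27465853, 150.79810873],
       [270.3319739 , 148.57456351]])]
```

>>> carry_out --steps '[{"gripper": 10, "tx": -0.0277, "ty": -0.009, "tz": 0, "ax": 0, "ay": 0, "az": 0}, {"gripper": 10, "tx": -0.0216, "ty": -0.0195, "tz": 0, "ax": 0, "ay": 0, "az": 0}, {"gripper": 10, "tx": -0.0118, "ty": -0.0266, "tz": 0, "ax": 0, "ay": 0, "az": 0}, {"gripper": 10, "tx": 0, "ty": -0.0291, "tz": 0, "ax": 0, "ay": 0, "az": 0}, {"gripper": 10, "tx": 0, "ty": 0, "tz": 0, "ax": 0, "ay": 0, "az": 0}]'

```text
clock: 13.1
tcp_pos: [0.471, 0.0325, 0.1714]
orientation: [-3.133, 0.216, -0.002]
force: [-3.5, 3.9, 11.4]
width: 0.0254
gripper_force: 25.0
```

Run:
```python
from h import *
st(); c,s=shot('wrist','w5'); 
sd=[]
for n in ('side0','side3','side4'): sd.append(load(n)[0]['pixels'][:,:,::-1])
c5,_=shot('side','side5'); sd.append(c5['pixels'][:,:,::-1])
w=cv2.resize(c['pixels'][:,:300,::-1],(469,600),interpolation=cv2.INTER_CUBIC)
r=[cv2.resize(x[188:263,190:300],(331,226),interpolation=cv2.INTER_CUBIC) for x in (sd[0],sd[3])]
C=np.zeros((600,800,3),np.uint8);C[:,:469]=w;C[:226,469:]=r[0];C[230:456,469:]=r[1]
cv2.imwrite('pics/m2.png',C)
```

```text
13.1 [0.471  0.0325 0.1714] [-3.5  3.9 11.4] 0.025448502991043988 25.00322699546814
[[0.99, -0.138, 0.001], [-0.138, -0.991, 0.001], [0.001, -0.001, -1.0]] [ 1.400e-02 -3.250e-01  1.925e+00  1.000e-03  1.540e+00  1.723e+00]
```

View pics/m2.png

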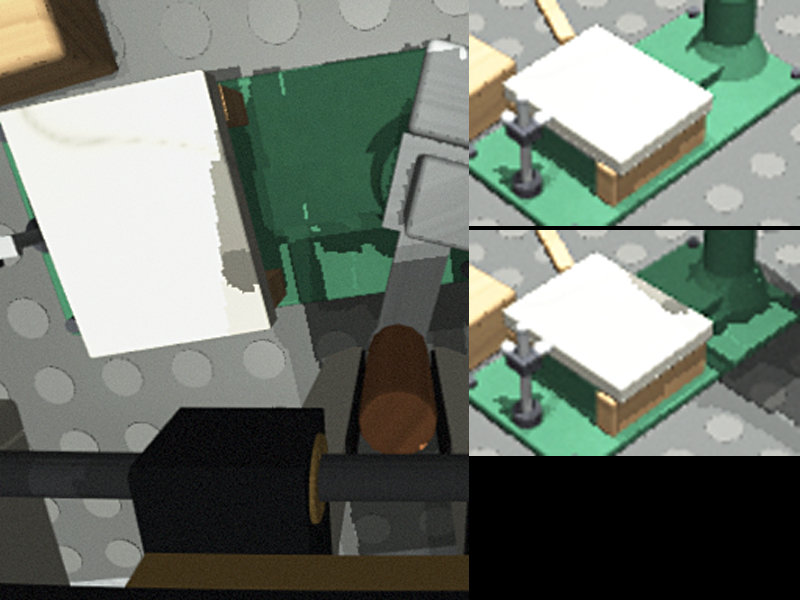

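Compared with the start, the plaque has lifted by about 1 px in the side view. The gauge finger is at the left edge of the wrist view, so I carry on a little and look from nearer.

>>> carry_out --steps '[{"gripper": 10, "tx": 0.0118, "ty": -0.0266, "tz": 0, "ax": 0, "ay": 0, "az": 0}, {"gripper": 10, "tx": 0.0216, "ty": -0.0195, "tz": 0, "ax": 0, "ay": 0, "az": 0}, {"gripper": 10, "tx": 0.0277, "ty": -0.009, "tz": 0, "ax": 0, "ay": 0, "az": 0}, {"gripper": 10, "tx": 0, "ty": 0, "tz": 0, "ax": 0, "ay": 0, "az": 0}, {"gripper": 10, "tx": 0, "ty": 0, "tz": 0, "ax": 0, "ay": 0, "az": 0}]'

```text
clock: 13.82
tcp_pos: [0.5401, 0.0771, 0.1715]
orientation: [-3.133, 0.219, -0.004]
force: [1.8, 3.3, 10.1]
width: 0.0256
gripper_force: 25.0
```

Run:
```python
from h import *
st(); shot('wrist','w6'); shot('side','side6')
g=lambda n:load(n)[0]['pixels'][:,:,::-1]
rs=lambda x,w,h:cv2.resize(x,(w,h),interpolation=cv2.INTER_CUBIC)
# expected rise via ECC on the plaque's near-shadow-free part of side view
I=lambda n:cv2.cvtColor(g(n),cv2.COLOR_BGR2GRAY)
for n in ('side4','side5','side6'):
    T=I('side0')[188:240,215:262]; J=I(n)
    W=np.eye(2,3,dtype=np.float32);W[:,2]=[215,188]
    try: cc,W=cv2.findTransformECC(T,J,W,cv2.MOTION_TRANSLATION,(3,100,1e-5)); print(n,cc,W[:,2]-[215,188])
    except Exception as e: print(n,e)
C=np.zeros((600,800,3),np.uint8)
C[:400,:400]=rs(g('w6')[110:210,0:100],400,400)        # x4
C[:400,400:]=rs(g('w3')[190:290,20:120],400,400)       # x4
C[400:,:400]=rs(g('side0')[195:235,185:265],400,200)   # x5
C[400:,400:]=rs(g('side6')[195:235,185:265],400,200)
cv2.imwrite('pics/m3.png',C)
```

```text
13.825 [0.5401 0.0771 0.1715] [ 1.8  3.3 10.1] 0.025555940374139052 25.0079146027565
[[0.99, -0.139, 0.002], [-0.139, -0.99, 0.001], [0.002, -0.001, -1.0]] [ 0.095 -0.153  1.783  0.     1.509  1.805]
side4 0.9344771958524876 [-0.16101074  0.21400452]
side5 0.9359585464614827 [-0.52285767 -0.24523926]
side6 0.8421766824572614 [-0.31286621  0.22998047]
```

View pics/m3.png

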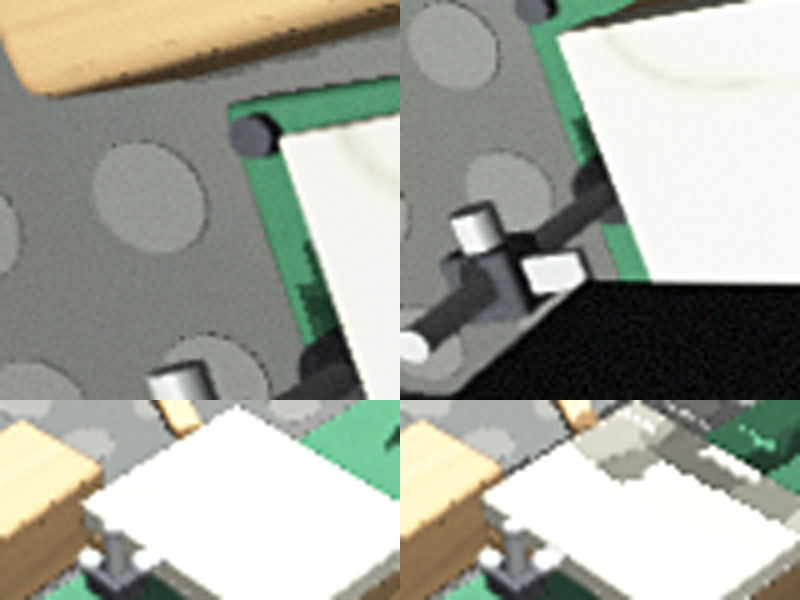

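The crop shows the plaque's far corner at w6 (282,138) and w3 (558,37). The gauge finger's white top is around (525-585,253-290) in w3, with its tip about (582,270). I'll triangulate.

Run:
```python
from h import *
q3=np.array([(20+158/4-.37,190+37/4-.37)]); q6=np.array([(282/4-.37,110+138/4-.37)])
P3=onz('w3',q3,.07)[0]; print('corner',P3)
for z in (.07,.075,.08,.085,.09): print(z, (onz('w6',q6,z)[0]-P3).round(4)[:2])
t3=[(65.1,257.1)]
for z in (.07,.08,.09): 
    X=onz('w3',t3,z); print(z,X.round(4),[proj(n,X).round(1).tolist() for n in ('w6','w5','wrist1','side0','scene0')])
X=onz('w3',t3,.083)
for n in ('w3','w6','wrist1'):
    g=load(n)[0]['pixels'].astype(int).min(2); u,v=proj(n,X)[0]
    m=(g>165).astype(np.uint8); N,L,S,c=cv2.connectedComponentsWithStats(m)
    for i in range(1,N):
        if S[i,4]>12 and abs(c[i]-[u,v]).max()<30:
            print(n,S[i].tolist(),c[i].round(1), cv2.boxPoints(cv2.minAreaRect(np.argwhere(L==i)[:,::-1].astype(np.float32))).round(1).tolist())
```

```text
corner [0.60560941 0.2380438  0.07      ]
0.07 [0.0001 0.0024]
0.075 [ 0.0004 -0.0008]
0.08 [ 0.0007 -0.0041]
0.085 [ 0.001  -0.0073]
0.09 [ 0.0013 -0.0106]
0.07 [[0.5275 0.2575 0.07  ]] [[[78.7, 223.9]], [[12.0, 162.7]], [[39.8, 212.9]], [[214.9, 232.3]], [[281.3, 134.3]]]
0.08 [[0.5323 0.2494 0.08  ]] [[[79.2, 222.5]], [[9.8, 158.6]], [[39.0, 211.3]], [[215.9, 227.0]], [[281.3, 134.1]]]
0.09 [[0.5371 0.2412 0.09  ]] [[[79.8, 221.0]], [[7.4, 154.2]], [[38.0, 209.6]], [[216.9, 221.8]], [[281.4, 133.9]]]
w3 [33, 244, 10, 10, 68] [ 37.4 248.1] [[32.20000076293945, 245.10000610351562], [39.0, 242.39999389648438], [42.599998474121094, 251.39999389648438], [35.79999923706055, 254.10000610351562]]
w3 [51, 253, 15, 10, 117] [ 58.1 257.8] [[50.70000076293945, 254.3000030517578], [64.5, 252.6999969482422], [65.5, 261.6000061035156], [51.70000076293945, 263.1000061035156]]
w6 [61, 217, 21, 13, 215] [ 70.6 223.1] [[60.5, 218.3000030517578], [79.5999984741211, 215.89999389648438], [81.0999984741211, 227.89999389648438], [62.0, 230.1999969482422]]
wrist1 [22, 206, 18, 12, 163] [ 31.  211.7] [[21.799999237060547, 207.5], [38.20000076293945, 205.5], [39.5, 215.89999389648438], [23.100000381469727, 218.0]]
```

Run:
```python
from h import *
print('plaque corner pred in side0/wrist1/w5/w6@.07', [proj(n,[[.6056,.238,.07]]).round(1).tolist() for n in('side0','wrist1','w5','w6')])
np.set_printoptions(linewidth=200)
g=np.mean([load(n)[0]['pixels'].astype(int).min(2) for n in('side0','side3','side1','side4')],0).astype(int)
print('rows 222.. cols 208..224');print(g[220:232,206:226])
print('corner rows 210.. cols 198..');print(g[210:222,198:212])
w=load('w5')[0]['pixels'].astype(int).min(2);print('w5 rows150-168, cols0-16');print(w[148:168,0:17])
```

```text
plaque corner pred in side0/wrist1/w5/w6@.07 [[[201.3, 215.0]], [[31.8, 143.0]], [[1.0, 72.7]], [[72.7, 143.9]]]
rows 222.. cols 208..224
[[255 255 255 253 255 255 255 254 254 254 254 254 254 254 254 254 254 254 254 254]
 [150 172 165 163 247 255 255 255 254 254 254 254 254 254 254 254 254 254 254 254]
 [100 116 104 115 143 219 255 255 255 254 254 254 254 254 254 254 254 254 254 254]
 [106 128 129 119 112 118 190 245 255 255 254 254 254 254 254 254 254 254 254 254]
 [106 127 133 124 115 110 104 146 241 255 255 255 255 254 254 254 254 254 254 254]
 [ 94 128 133 121 102 128 219 253 251 252 254 255 255 255 255 254 254 254 254 254]
 [ 92 126 134 122  95 167 255 255 253 253 255 235 246 255 255 255 254 254 254 254]
 [ 89 126 134 122 105 163 254 255 255 255 229 136 156 249 255 255 255 255 254 254]
 [ 84 125 133 126 103 123 182 238 234 158 141 114 117 144 221 255 255 255 255 254]
 [ 97 122 132 115 127 126 135 141 104  93 128 118 117 116 123 195 248 255 255 255]
 [132 109 130 130 138 131  81  59  46  47  79 113 121 120 117 117 145 221 255 255]
 [129 133 131 128 116  67  50  38  37  30  36  56
[... 1518 characters left out ...]
229 225 228 227 229 232 235 180  72  37  48  57  48  88 102]
 [225 227 225 228 227 226 226 230 235 203  91  41  47  55  76 128 136]
 [228 228 227 229 228 228 226 228 234 234 140  46  33  50  83 126 123]
 [227 225 228 227 224 228 227 231 231 236 200  79  38  42  79 127 123]
 [227 228 229 224 229 227 228 229 233 236 236 123  51  43  77 129 132]
 [231 231 231 232 234 230 228 225 220 219 219 154 101  70 100 123 128]
 [232 216 217 219 207 210 195 194 179 174 168 148 144  90 114 123 125]
 [186 156 167 173 153 144 138 142 141 142 144 146 128 104 117 127 124]
 [ 40  43 115 147 143 142 141 140 148 143 145 135 108 118 125 129 126]
 [  4  25  98 148 144 146 142 144 149 146 127  99 117 116 124 119 124]]
```

Run:
```python
from h import *
from scipy.optimize import least_squares
obs={'w3':(65.3,257.1),'w6':(80.7,221.9),'wrist1':(39.2,210.7),'w5':(8.9,156.6)}
f=lambda X,ns=list(obs):np.concatenate([proj(n,[X])[0]-obs[n] for n in ns])
for ns in (list(obs),['w6','w5'],['wrist1','w5'],['wrist1','w6','w5']):
    r=least_squares(f,[.53,.247,.083],args=(ns,)); print(ns,r.x.round(4),r.fun.round(1))
X=least_squares(f,[.53,.247,.083]).x
print('side tip quad',proj('side0',[X+[.006,0,0],X-[.006,0,0],X+[-.006,.02,0],X+[.006,.02,0]]).round(1).tolist())
gr=lambda n:cv2.cvtColor(load(n)[0]['pixels'],cv2.COLOR_RGB2GRAY)
def sub(n,p): return cv2.cornerSubPix(gr(n),np.array([[p]],np.float32),(4,4),(-1,-1),(3,50,.01)).ravel()
c={n:sub(n,p) for n,p in dict(w3=(59.1,198.9),wrist1=(31.8,143),w6=(70.1,144.1)).items()}; print(c)
near=sub('w5',(268/1.5625,328/1.5625)); far=sub('w5',(202/1.5625,72/1.5625)); left=sub('w5',(92/1.5625,356/1.5625)); print(near,far,left)
for z in (.07,.073,.076,.08):
    A,B,C=[onz('w5',[p],z)[0] for p in (near,far,left)]; print(z,'150?',np.linalg.norm(A-B),'120?',np.linalg.norm(A-C),A.round(4),B.round(4),C.round(4))
for n in ('w3','wrist1'): print(n,onz(n,[c[n]],.07))
for z in (.07,.074,.078): print(onz('w6',[c['w6']],z))
```

```text
['w3', 'w6', 'wrist1', 'w5'] [0.5347 0.244  0.0858] [ 0.3  0.2 -0.4  0.1 -0.2 -0.1  0.3 -0.2]
['w6', 'w5'] [0.5348 0.2432 0.0868] [-0.2  0.3  0.2 -0.2]
['wrist1', 'w5'] [0.5347 0.2436 0.0865] [-0.2  0.1  0.2 -0.1]
['wrist1', 'w6', 'w5'] [0.5348 0.2432 0.0867] [-0.1  0.  -0.2  0.2  0.3 -0.2]
side tip quad [[215.2, 222.9], [218.3, 225.1], [212.5, 228.7], [209.4, 226.5]]
{'w3': array([ 58.787674, 197.5124  ], dtype=float32), 'wrist1': array([ 32.722206, 141.69705 ], dtype=float32), 'w6': array([ 69.344025, 144.42676 ], dtype=float32)}
[172.60979 209.36383] [129.41438   44.977207] [ 57.521763 228.46089 ]
0.07 150? 0.1491709315528555 120? 0.12072248557993726 [0.4605 0.1154 0.07  ] [0.6096 0.1199 0.07  ] [0.456  0.2361 0.07  ]
0.073 150? 0.14749560223153 120? 0.11936665896056863 [0.4615 0.1144 0.073 ] [0.609  0.1188 0.073 ] [0.4571 0.2337 0.073 ]
0.076 150? 0.14582027291020433 120? 0.11801083234120005 [0.4626 0.1133 0.076 ] [0.6083 0.1177 0.076 ] [0.4582 0.2312 0.076 ]
0.08 150? 0.14358650048177032 120? 0.11620306351537527 [0.464  0.1119 0.08  ] [0.6075 0.1163 0.08  ] [0.4596 0.228  0.08  ]
w3 [[0.60736149 0.23787373 0.07      ]]
wrist1 [[0.60675032 0.23650473 0.07      ]]
[[0.60559969 0.24131171 0.07      ]]
[[0.60583299 0.23869215 0.074     ]]
[[0.60606629 0.2360726  0.078     ]]
```

The pointer triangulates to z ≈ 0.086 and the plaque is now ≈ 0.0755. I wind 312° more, then re-measure.

>>> carry_out --steps '[{"gripper": 10, "tx": 0.0289, "ty": 0.003, "tz": 0, "ax": 0, "ay": 0, "az": 0}, {"gripper": 10, "tx": 0.0252, "ty": 0.0146, "tz": 0, "ax": 0, "ay": 0, "az": 0}, {"gripper": 10, "tx": 0.0171, "ty": 0.0236, "tz": 0, "ax": 0, "ay": 0, "az": 0}, {"gripper": 10, "tx": 0.006, "ty": 0.0285, "tz": 0, "ax": 0, "ay": 0, "az": 0}, {"gripper": 10, "tx": -0.006, "ty": 0.0285, "tz": 0, "ax": 0, "ay": 0, "az": 0}]'

```text
clock: 14.55
tcp_pos: [0.597, -0.0311, 0.1714]
orientation: [-3.133, 0.219, -0.005]
force: [-3.3, 6.7, 2.5]
width: 0.0254
gripper_force: 25.0
```

>>> carry_out --steps '[{"gripper": 10, "tx": -0.0171, "ty": 0.0236, "tz": 0, "ax": 0, "ay": 0, "az": 0}, {"gripper": 10, "tx": -0.0252, "ty": 0.0146, "tz": 0, "ax": 0, "ay": 0, "az": 0}, {"gripper": 10, "tx": -0.0289, "ty": 0.003, "tz": 0, "ax": 0, "ay": 0, "az": 0}, {"gripper": 10, "tx": -0.0277, "ty": -0.009, "tz": 0, "ax": 0, "ay": 0, "az": 0}, {"gripper": 10, "tx": -0.0216, "ty": -0.0195, "tz": 0, "ax": 0, "ay": 0, "az": 0}]'

```text
clock: 15.18
tcp_pos: [0.4743, -0.0271, 0.1715]
orientation: [3.132, -0.222, 0.004]
force: [11.6, 0.4, -2.2]
width: 0.0258
gripper_force: 25.0
```

>>> carry_out --steps '[{"gripper": 10, "tx": -0.0118, "ty": -0.0266, "tz": 0, "ax": 0, "ay": 0, "az": 0}, {"gripper": 10, "tx": 0, "ty": -0.0291, "tz": 0, "ax": 0, "ay": 0, "az": 0}, {"gripper": 10, "tx": 0.0118, "ty": -0.0266, "tz": 0, "ax": 0, "ay": 0, "az": 0}, {"gripper": 10, "tx": 0, "ty": 0, "tz": 0, "ax": 0, "ay": 0, "az": 0}, {"gripper": 10, "tx": 0, "ty": 0, "tz": 0, "ax": 0, "ay": 0, "az": 0}]'

```text
clock: 15.8
tcp_pos: [0.4864, 0.056, 0.1713]
orientation: [-3.133, 0.218, -0.002]
force: [-3.1, 5.9, 11.4]
width: 0.0256
gripper_force: 25.0
```

Run:
```python
from h import *
st(); shot('wrist','w7'); shot('side','side7')
```

```text
15.8 [0.4864 0.056  0.1713] [-3.1  5.9 11.4] 0.02560224570021519 25.00226765871048
[[0.99, -0.139, 0.001], [-0.139, -0.99, 0.001], [0.001, -0.001, -1.0]] [ 6.200e-02 -2.820e-01  1.892e+00  1.000e-03  1.531e+00  1.772e+00]
```

>>> carry_out --steps '[{"gripper": 60, "tx": 0, "ty": 0, "tz": 0, "ax": 0, "ay": 0, "az": 0}, {"gripper": 60, "tx": 0, "ty": 0, "tz": 0, "ax": 0, "ay": 0, "az": 0}, {"gripper": 60, "tx": 0, "ty": 0, "tz": 0, "ax": 0, "ay": 0, "az": 0}, {"gripper": 60, "tx": 0, "ty": 0, "tz": -0.04, "ax": 0, "ay": 0, "az": 0}, {"gripper": 60, "tx": 0, "ty": 0, "tz": -0.04, "ax": 0, "ay": 0, "az": 0}]'

```text
clock: 16.52
tcp_pos: [0.4855, 0.0555, 0.2508]
orientation: [3.134, -0.22, -0.002]
force: [-0.0, 0.3, -0.0]
width: 0.0557
gripper_force: 0.0
```

>>> carry_out --steps '[{"gripper": 60, "tx": 0, "ty": 0, "tz": 0, "ax": 0, "ay": 0, "az": 0}, {"gripper": 60, "tx": 0, "ty": 0, "tz": 0, "ax": 0, "ay": 0, "az": 0}, {"gripper": 60, "tx": 0, "ty": 0, "tz": 0, "ax": 0, "ay": 0, "az": 0}, {"gripper": 60, "tx": 0, "ty": 0, "tz": 0, "ax": 0, "ay": 0, "az": 0}, {"gripper": 60, "tx": 0, "ty": 0, "tz": 0, "ax": 0, "ay": 0, "az": 0}]'

```text
clock: 17.15
tcp_pos: [0.4856, 0.0556, 0.2498]
orientation: [3.134, -0.22, -0.001]
force: [0.3, -0.7, 0.8]
width: 0.0556
gripper_force: 0.0
```

Run:
```python
from h import *
st(); shot('wrist','w8'); shot('side','side8')
```

```text
17.15 [0.4856 0.0556 0.2498] [ 0.3 -0.7  0.8] 0.05561424194491615 0.0
[[0.99, -0.14, -0.001], [-0.14, -0.99, -0.0], [-0.0, 0.0, -1.0]] [ 0.062 -0.302  1.781 -0.     1.663  1.773]
```

>>> carry_out --steps '[{"gripper": 60, "tx": -0.008, "ty": -0.059, "tz": 0, "ax": 0, "ay": 0, "az": 0}, {"gripper": 60, "tx": -0.008, "ty": -0.059, "tz": 0, "ax": 0, "ay": 0, "az": 0}, {"gripper": 60, "tx": -0.008, "ty": -0.059, "tz": 0, "ax": 0, "ay": 0, "az": 0}, {"gripper": 60, "tx": -0.008, "ty": -0.059, "tz": 0, "ax": 0, "ay": 0, "az": 0}, {"gripper": 60, "tx": -0.008, "ty": -0.059, "tz": 0, "ax": 0, "ay": 0, "az": 0}]'

```text
clock: 17.88
tcp_pos: [0.487, 0.3554, 0.2502]
orientation: [-3.134, 0.22, -0.0]
force: [1.2, -0.8, 0.0]
width: 0.0558
gripper_force: 0.0
```

>>> carry_out --steps '[{"gripper": 60, "tx": 0, "ty": 0, "tz": 0, "ax": 0, "ay": 0, "az": 0}, {"gripper": 60, "tx": 0, "ty": 0, "tz": 0, "ax": 0, "ay": 0, "az": 0}, {"gripper": 60, "tx": 0, "ty": 0, "tz": 0, "ax": 0, "ay": 0, "az": 0}, {"gripper": 60, "tx": 0, "ty": 0, "tz": 0, "ax": 0, "ay": 0, "az": 0}, {"gripper": 60, "tx": 0, "ty": 0, "tz": 0, "ax": 0, "ay": 0, "az": 0}]'

```text
clock: 18.5
tcp_pos: [0.4875, 0.3527, 0.2504]
orientation: [-3.134, 0.221, -0.0]
force: [0.2, -0.4, 1.0]
width: 0.0556
gripper_force: 0.0
```

Run:
```python
from h import *
st(); shot('wrist','w9')
T=[.5347,.244,.086]; Q=[[.607,.2375,.084],[.457,.2375,.084],[.6095,.117,.084],[.461,.115,.084]]
for n in('w8','w9'):
    print(n,proj(n,[T]+Q).round(1).tolist())
g=lambda n:load(n)[0]['pixels'][:,:,::-1]
a,b=proj('w8',[T])[0],proj('w9',[T])[0]
def crop(n,c,k):
    x=max(0,int(c[0])-80);y=max(0,int(c[1])-75);print(n,'origin',x,y,'x5/2.5?')
    return x,y
C=np.zeros((600,800,3),np.uint8)
for i,(n,c) in enumerate((('w8',a),('w9',b))):
    x=int(np.clip(c[0]-50,0,412)); y=int(np.clip(c[1]-95,0,234)); print(n,'origin',x,y,'x4')
    C[:,i*400:i*400+400]=cv2.resize(g(n)[y:y+150,x:x+100],(400,600),interpolation=cv2.INTER_CUBIC)
cv2.imwrite('pics/m4.png',C)
```

```text
18.5 [0.4875 0.3527 0.2504] [ 0.2 -0.4  1. ] 0.0556252170387651 0.0
[[0.99, -0.141, 0.0], [-0.141, -0.99, 0.0], [0.0, -0.0, -1.0]] [ 0.584 -0.05   1.561 -0.     1.631  2.296]
w8 [[86.1, 153.1], [73.2, 86.6], [111.2, 214.3], [181.1, 66.4], [208.8, 198.2]]
w9 [[347.3, 117.2], [349.1, 45.8], [355.6, 183.2], [464.6, 27.3], [459.4, 165.9]]
w8 origin 36 58 x4
w9 origin 297 22 x4
```

View pics/m4.png

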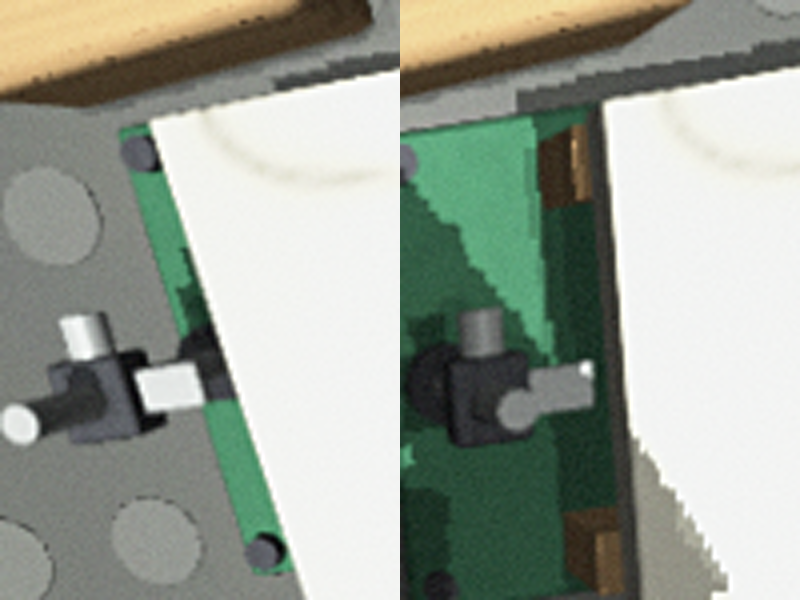

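In both crops the finger tip edge centre is at w8 (203,384) and w9 (193.5,386). The plaque's corner is at w8 (152,121) and w9 (205,101), and its edge runs w8 (152,121)→(302,600) and w9 (205,101)→(235,600).

Run:
```python
from h import *
from scipy.optimize import brentq
a=lambda p:np.array([p])/4+[36,58]-.37
b=lambda p:np.array([p])/4+[297,22]-.37
def z2(p,q):
    f=lambda z:(onz('w8',a(p),z)-onz('w9',b(q),z))[0]
    z=brentq(lambda z:f(z)[1],.03,.15); return z,f(z),onz('w8',a(p),z)
print('tip',z2((203,384),(193.5,386)))
print('corner',z2((152,121),(205,101)))
def ey(fn,pts,z,x):
    P=onz(fn,pts,z); return P[0,1]+(x-P[0,0])*(P[1,1]-P[0,1])/(P[1,0]-P[0,0])
for x in (.49,.535,.58):
  print('edge',x,brentq(lambda z:ey('w8',np.r_[a((152,121)),a((302,600))],z,x)-ey('w9',np.r_[b((205,101)),b((235,600))],z,x),.03,.15))
# bolts: base top features as check (dark bolt near end seen in w8 at (265,552), w9 (40,588))
print('bolt',z2((265,552),(40,588)))
# automatic edge lines: subpixel gradient peak along rows
def edge(fn,x0,y0,p,q,off):
    g=cv2.GaussianBlur(load(fn)[0]['pixels'].astype(np.float32).min(2),(0,0),.8); out=[]
    for r in range(int(off[1]+p[1]/4)+6,int(off[1]+q[1]/4)-25):
        u=off[0]+(p[0]+(q[0]-p[0])*((r-off[1])*4-p[1])/(q[1]-p[1]))/4
        c=np.arange(int(u)-4,int(u)+6); d=np.gradient(g[r])[c]; d=np.clip(d,0,None); out.append((( c*d).sum()/d.sum(),r))
    o=np.array(out); k=np.polyfit(o[:,1],o[:,0],1); res=o[:,0]-np.polyval(k,o[:,1]); m=abs(res)<.4; k=np.polyfit(o[m,1],o[m,0],1)
    r=o[[0,-1],1]; print(fn,m.mean(),res.std()); return np.c_[np.polyval(k,r),r]
E8=edge('w8',0,0,(152,121),(302,600),(36,58)); E9=edge('w9',0,0,(205,101),(235,600),(297,22))
for x in (.53,.57): print('auto edge',brentq(lambda z:ey('w8',E8,z,x)-ey('w9',E9,z,x),.03,.15))
```

```text
tip (0.0829828635935865, array([6.55569915e-05, 2.77555756e-17, 0.00000000e+00]), array([[0.53380647, 0.24566   , 0.08298286]]))
corner (0.08245577240587246, array([-4.27297754e-04, -5.55111512e-17,  0.00000000e+00]), array([[0.60587039, 0.23833196, 0.08245577]]))
edge 0.49 0.08183528152988864
edge 0.535 0.08207853618807852
edge 0.58 0.08232179084626841Traceback (most recent call last):
  File "<stdin>", line 15, in <module>
  File "<stdin>", line 7, in z2
    r = _zeros._brentq(f, a, b, xtol, rtol, maxiter, args, full_output, disp)
ValueError: f(a) and f(b) must have different signs
```

Run:
```python
from h import *
from scipy.optimize import brentq
def edge(fn,P,Q,sgn):
    g=cv2.GaussianBlur(load(fn)[0]['pixels'].astype(np.float32).mean(2),(0,0),.6); o=[]
    for r in range(int(np.ceil(P[1])),int(Q[1])+1):
        u=P[0]+(Q[0]-P[0])*(r-P[1])/(Q[1]-P[1]); c=np.arange(round(u)-3,round(u)+4)
        d=np.clip(sgn*np.gradient(g[r])[c],0,None); o.append(((c*d).sum()/d.sum(),r))
    o=np.array(o);k=np.polyfit(o[:,1],o[:,0],1)
    for _ in range(3):
        m=abs(o[:,0]-np.polyval(k,o[:,1]))<.4; k=np.polyfit(o[m,1],o[m,0],1)
    print(fn,m.mean()); r=o[[0,-1],1]; return np.c_[np.polyval(k,r),r]
A=lambda x,y:(x/4+36-.37,y/4+58-.37); B=lambda x,y:(x/4+297-.37,y/4+22-.37)
def ey(fn,pts,z,x):
    P=onz(fn,pts,z); return P[0,1]+(x-P[0,0])*(P[1,1]-P[0,1])/(P[1,0]-P[0,0])
def H(e8,e9,x): return brentq(lambda z:ey('w8',e8,z,x)-ey('w9',e9,z,x),.05,.12)
p8=edge('w8',A(160,150),A(290,560),1);p9=edge('w9',B(207,130),B(225,430),1)
t8=edge('w8',A(201,370),A(207,400),-1);t9=edge('w9',B(193,372),B(194,402),-1)
print('plaque',[H(p8,p9,x) for x in(.5,.535,.58)],'tip',[H(t8,t9,x) for x in (.531,.534,.537)])
```

```text
w8 0.9803921568627451
w9 1.0
w8 1.0
w9 1.0
plaque [0.0828410340541766, 0.0828772581409978, 0.08292383196691075] tip [0.08374038115187452, 0.08386819571766492, 0.08399601028345532]
```

The plaque's top reads about 0.9 mm below the pointer, well inside ±2.5 mm. Handle position at release puts the crank at yaw ≈135.3°. I return over the shaft and turn the tool to match.

>>> carry_out --steps '[{"gripper": 60, "tx": 0.0161, "ty": 0.0559, "tz": 0, "ax": 0, "ay": 0, "az": 0}, {"gripper": 60, "tx": 0.0161, "ty": 0.0559, "tz": 0, "ax": 0, "ay": 0, "az": 0}, {"gripper": 60, "tx": 0.0161, "ty": 0.0559, "tz": 0, "ax": 0, "ay": 0, "az": 0}, {"gripper": 60, "tx": 0.0161, "ty": 0.0559, "tz": 0, "ax": 0, "ay": 0, "az": 0}, {"gripper": 60, "tx": 0.0161, "ty": 0.0559, "tz": 0, "ax": 0, "ay": 0, "az": 0}]'

```text
clock: 19.18
tcp_pos: [0.5278, 0.0633, 0.2504]
orientation: [-3.134, 0.22, -0.001]
force: [1.7, 0.3, 0.8]
width: 0.0559
gripper_force: 0.0
```

>>> carry_out --steps '[{"gripper": 60, "tx": 0.0161, "ty": 0.0559, "tz": 0, "ax": 0, "ay": 0, "az": 0}, {"gripper": 60, "tx": 0, "ty": 0, "tz": 0, "ax": 0, "ay": 0, "az": -10.2}, {"gripper": 60, "tx": 0, "ty": 0, "tz": 0, "ax": 0, "ay": 0, "az": -10.2}, {"gripper": 60, "tx": 0, "ty": 0, "tz": 0, "ax": 0, "ay": 0, "az": -10.2}, {"gripper": 60, "tx": 0, "ty": 0, "tz": 0, "ax": 0, "ay": 0, "az": -10.2}]'

```text
clock: 19.8
tcp_pos: [0.536, 0.0075, 0.2502]
orientation: [3.012, 0.894, 0.0]
force: [-0.3, 0.1, 0.0]
width: 0.0554
gripper_force: 0.0
```

>>> carry_out --steps '[{"gripper": 60, "tx": 0, "ty": 0, "tz": 0, "ax": 0, "ay": 0, "az": -10.2}, {"gripper": 60, "tx": 0, "ty": 0, "tz": 0, "ax": 0, "ay": 0, "az": -10.2}, {"gripper": 60, "tx": 0, "ty": 0, "tz": 0, "ax": 0, "ay": 0, "az": -10.2}, {"gripper": 60, "tx": 0, "ty": 0, "tz": 0, "ax": 0, "ay": 0, "az": -10.2}, {"gripper": 60, "tx": 0, "ty": 0, "tz": 0, "ax": 0, "ay": 0, "az": -10.2}]'

```text
clock: 20.42
tcp_pos: [0.536, 0.0076, 0.2502]
orientation: [2.333, 2.104, 0.0]
force: [0.5, 0.1, -0.2]
width: 0.0557
gripper_force: 0.0
```

>>> carry_out --steps '[{"gripper": 60, "tx": 0, "ty": 0, "tz": 0, "ax": 0, "ay": 0, "az": -10.2}, {"gripper": 60, "tx": 0, "ty": 0, "tz": 0, "ax": 0, "ay": 0, "az": -10.2}, {"gripper": 60, "tx": 0, "ty": 0, "tz": 0, "ax": 0, "ay": 0, "az": -10.2}, {"gripper": 60, "tx": 0, "ty": 0, "tz": 0, "ax": 0, "ay": 0, "az": -10.2}, {"gripper": 60, "tx": 0, "ty": 0, "tz": 0, "ax": 0, "ay": 0, "az": -10.2}]'

```text
clock: 21.05
tcp_pos: [0.536, 0.0076, 0.2502]
orientation: [1.2, 2.903, 0.0]
force: [-0.2, 1.0, -0.2]
width: 0.0558
gripper_force: 0.0
```

>>> carry_out --steps '[{"gripper": 60, "tx": 0, "ty": 0, "tz": 0, "ax": 0, "ay": 0, "az": 0}, {"gripper": 60, "tx": 0, "ty": 0, "tz": 0, "ax": 0, "ay": 0, "az": 0}, {"gripper": 60, "tx": 0, "ty": 0, "tz": 0, "ax": 0, "ay": 0, "az": 0}, {"gripper": 60, "tx": 0, "ty": 0, "tz": 0, "ax": 0, "ay": 0, "az": 0}, {"gripper": 60, "tx": 0, "ty": 0, "tz": 0, "ax": 0, "ay": 0, "az": 0}]'

```text
clock: 21.68
tcp_pos: [0.5361, 0.0077, 0.2501]
orientation: [1.209, 2.9, 0.0]
force: [0.3, 0.6, -0.7]
width: 0.0558
gripper_force: 0.0
```

Run:
```python
from h import *
st(); c,s=shot('wrist','w10'); go([.536,.007,.158],135.3)
# find the orange handle top and compare with the expected centre
hsv=cv2.cvtColor(c['pixels'],cv2.COLOR_RGB2HSV); m=cv2.inRange(hsv,(5,110,40),(20,255,255)); N,L,S,C=cv2.connectedComponentsWithStats(m)
for i in range(1,N):
    if S[i,4]>300: print(S[i],C[i].round(1))
hx=np.array([.536+.07*np.cos(np.radians(135.3)),.007+.07*np.sin(np.radians(135.3))])
print(proj('w10',[[*hx,.21],[*hx,.15],[.536,.007,.194]]).round(1).tolist())
```

```text
21.675 [0.5361 0.0077 0.2501] [ 0.3  0.6 -0.7] 0.05581749434643651 0.0
[[-0.704, 0.71, 0.0], [0.71, 0.704, 0.0], [0.0, 0.0, -1.0]] [-0.033 -0.195  1.693  0.     1.644 -0.814]
shift [-0.0004 -0.0006  0.0921] rot [-0.   -0.   -0.56] shift after rot [-0.0004 -0.0006  0.0921]
[ 408   38   87  107 1415] [446.   88.8]
[ 233   97   37   37 1061] [251.  115.3]
[476 111  36  53 873] [498.1 134.5]
[138 277  21  58 443] [145.6 306. ]
[350 277  22  58 437] [362.8 306.2]
[ 145  346  355   32 6457] [328.  364.1]
[[250.9, 117.0], [251.6, 112.8], [252.2, 205.1]]
```

The handle's measured centre (251,115) agrees with the expected position, so I go down on the block.

>>> carry_out --steps '[{"gripper": 60, "tx": 0, "ty": -0.0005, "tz": 0.03, "ax": 0, "ay": 0, "az": -0.5}, {"gripper": 60, "tx": 0, "ty": 0, "tz": 0.03, "ax": 0, "ay": 0, "az": 0}, {"gripper": 60, "tx": 0, "ty": 0, "tz": 0.024, "ax": 0, "ay": 0, "az": 0}, {"gripper": 60, "tx": 0, "ty": 0, "tz": 0.01, "ax": 0, "ay": 0, "az": 0}, {"gripper": 0, "tx": 0, "ty": 0, "tz": 0, "ax": 0, "ay": 0, "az": 0}]' --force 40

```text
clock: 22.35
tcp_pos: [0.5357, 0.0074, 0.1561]
orientation: [-1.196, -2.905, 0.0]
force: [-0.1, -0.0, 0.5]
width: 0.0497
gripper_force: 0.0
```

>>> carry_out --steps '[{"gripper": 0, "tx": 0, "ty": 0, "tz": 0, "ax": 0, "ay": 0, "az": 0}, {"gripper": 0, "tx": 0, "ty": 0, "tz": 0, "ax": 0, "ay": 0, "az": 0}, {"gripper": 0, "tx": 0, "ty": 0, "tz": 0, "ax": 0, "ay": 0, "az": 0}, {"gripper": 0, "tx": 0, "ty": 0, "tz": 0, "ax": 0, "ay": 0, "az": 0}, {"gripper": 0, "tx": 0, "ty": 0, "tz": 0, "ax": 0, "ay": 0, "az": 0}]'

```text
clock: 22.98
tcp_pos: [0.5359, 0.0072, 0.1567]
orientation: [1.195, 2.904, 0.0]
force: [-2.4, -1.6, 5.7]
width: 0.0236
gripper_force: 39.9
```

>>> carry_out --steps '[{"gripper": 0, "tx": 0, "ty": 0, "tz": -0.006, "ax": 0, "ay": 0, "az": 0}, {"gripper": 0, "tx": 0, "ty": 0, "tz": -0.01, "ax": 0, "ay": 0, "az": 0}, {"gripper": 0, "tx": 0, "ty": 0, "tz": -0.014, "ax": 0, "ay": 0, "az": 0}, {"gripper": 0, "tx": 0, "ty": 0, "tz": -0.02, "ax": 0, "ay": 0, "az": 0}, {"gripper": 0, "tx": 0, "ty": 0, "tz": -0.02, "ax": 0, "ay": 0, "az": 0}]'

```text
clock: 23.6
tcp_pos: [0.5358, 0.0074, 0.228]
orientation: [1.195, 2.905, 0.0]
force: [-0.2, 0.5, -4.0]
width: 0.024
gripper_force: 39.9
```

Run:
```python
from h import *
st(); c,s=shot('wrist','w11'); go([.489,-.2073,.226],-3.0)
hsv=cv2.cvtColor(c['pixels'],cv2.COLOR_RGB2HSV); m=cv2.inRange(hsv,(5,110,40),(20,255,255)); 
def blob(c):
    N,L,S,C=cv2.connectedComponentsWithStats(cv2.inRange(cv2.cvtColor(c['pixels'],cv2.COLOR_RGB2HSV),(5,110,40),(20,255,255)))
    return [(S[i].tolist(),C[i].round(1)) for i in range(1,N) if S[i,4]>300 and 150<C[i][0]<340 and C[i][1]<300]
print(blob(c)); print('as first carried:',blob(load('wrist1')[0]))
```

```text
23.6 [0.5358 0.0074 0.228 ] [-0.2  0.5 -4. ] 0.023962938690201968 39.92819130420685
[[-0.71, 0.704, 0.001], [0.704, 0.71, 0.0], [-0.0, 0.001, -1.0]] [-0.034 -0.192  1.726  0.     1.607 -0.824]
shift [-0.1173 -0.1859  0.0048] rot [ 2.7000e-01 -1.1000e-01  1.3826e+02] shift after rot [-0.0362  0.2168  0.0049]
[([221, 95, 65, 66, 3361], array([252.9, 127.9]))]
as first carried: [([222, 100, 65, 66, 3324], array([253.8, 132.8]))]
```

The handle sits ~1.9 mm further along tool +x than when first carried, so I'll allow for it in placing. Now turn and carry.

>>> carry_out --steps '[{"gripper": 0, "tx": 0, "ty": 0, "tz": 0, "ax": 0, "ay": 0, "az": 10.6}, {"gripper": 0, "tx": 0, "ty": 0, "tz": 0, "ax": 0, "ay": 0, "az": 10.6}, {"gripper": 0, "tx": 0, "ty": 0, "tz": 0, "ax": 0, "ay": 0, "az": 10.6}, {"gripper": 0, "tx": 0, "ty": 0, "tz": 0, "ax": 0, "ay": 0, "az": 10.6}, {"gripper": 0, "tx": 0, "ty": 0, "tz": 0, "ax": 0, "ay": 0, "az": 10.6}]'

```text
clock: 24.28
tcp_pos: [0.5358, 0.0074, 0.2266]
orientation: [2.372, 2.059, 0.0]
force: [0.8, 0.2, -3.2]
width: 0.0238
gripper_force: 39.9
```

>>> carry_out --steps '[{"gripper": 0, "tx": 0, "ty": 0, "tz": 0, "ax": 0, "ay": 0, "az": 10.6}, {"gripper": 0, "tx": 0, "ty": 0, "tz": 0, "ax": 0, "ay": 0, "az": 10.6}, {"gripper": 0, "tx": 0, "ty": 0, "tz": 0, "ax": 0, "ay": 0, "az": 10.6}, {"gripper": 0, "tx": 0, "ty": 0, "tz": 0, "ax": 0, "ay": 0, "az": 10.6}, {"gripper": 0, "tx": 0, "ty": 0, "tz": 0, "ax": 0, "ay": 0, "az": 10.6}]'

```text
clock: 24.9
tcp_pos: [0.5358, 0.0074, 0.2266]
orientation: [3.042, 0.784, 0.0]
force: [-0.2, 0.2, -3.2]
width: 0.0237
gripper_force: 39.9
```

>>> carry_out --steps '[{"gripper": 0, "tx": 0, "ty": 0, "tz": 0, "ax": 0, "ay": 0, "az": 10.6}, {"gripper": 0, "tx": 0, "ty": 0, "tz": 0, "ax": 0, "ay": 0, "az": 10.6}, {"gripper": 0, "tx": 0, "ty": 0, "tz": 0, "ax": 0, "ay": 0, "az": 10.6}, {"gripper": 0, "tx": -0.0095, "ty": 0.0542, "tz": 0, "ax": 0, "ay": 0, "az": 0}, {"gripper": 0, "tx": -0.0095, "ty": 0.0542, "tz": 0, "ax": 0, "ay": 0, "az": 0}]'

```text
clock: 25.52
tcp_pos: [0.5117, -0.1009, 0.2266]
orientation: [3.141, -0.067, 0.001]
force: [1.3, 0.2, -4.0]
width: 0.0242
gripper_force: 39.9
```

>>> carry_out --steps '[{"gripper": 0, "tx": -0.0095, "ty": 0.0542, "tz": 0, "ax": 0, "ay": 0, "az": 0}, {"gripper": 0, "tx": -0.0095, "ty": 0.0542, "tz": 0, "ax": 0, "ay": 0, "az": 0}, {"gripper": 0, "tx": 0, "ty": 0, "tz": 0, "ax": 0, "ay": 0, "az": 0}, {"gripper": 0, "tx": 0, "ty": 0, "tz": 0, "ax": 0, "ay": 0, "az": 0}, {"gripper": 0, "tx": 0, "ty": 0, "tz": 0, "ax": 0, "ay": 0, "az": 0}]'

```text
clock: 26.15
tcp_pos: [0.4885, -0.2067, 0.2263]
orientation: [-3.141, 0.068, -0.0]
force: [0.3, 0.3, -3.8]
width: 0.0239
gripper_force: 39.9
```

Run:
```python
from h import *
st(); c,s=shot('wrist','w12'); go([.4871,-.2072,.062],-3.0)
N,L,S,C=cv2.connectedComponentsWithStats(cv2.inRange(cv2.cvtColor(c['pixels'],cv2.COLOR_RGB2HSV),(5,110,40),(20,255,255)))
print([(S[i].tolist(),C[i].round(1)) for i in range(1,N) if S[i,4]>300 and 150<C[i][0]<340 and C[i][1]<300])
```

```text
26.15 [ 0.4885 -0.2067  0.2263] [ 0.3  0.3 -3.8] 0.023947914435192726 39.92778539657593
[[0.999, -0.043, 0.0], [-0.043, -0.999, 0.0], [0.0, -0.0, -1.0]] [-0.448 -0.204  1.739  0.     1.607  1.165]
shift [-0.0014  0.0007  0.1643] rot [-0.01 -0.01  0.55] shift after rot [-0.0014  0.0007  0.1643]
[([221, 95, 66, 66, 3365], array([253. , 127.9]))]
```

>>> carry_out --steps '[{"gripper": 0, "tx": -0.0014, "ty": 0.0006, "tz": 0.03, "ax": 0, "ay": 0, "az": 0.6}, {"gripper": 0, "tx": 0, "ty": 0, "tz": 0.04, "ax": 0, "ay": 0, "az": 0}, {"gripper": 0, "tx": 0, "ty": 0, "tz": 0.035, "ax": 0, "ay": 0, "az": 0}, {"gripper": 0, "tx": 0, "ty": 0, "tz": 0.012, "ax": 0, "ay": 0, "az": 0}, {"gripper": 0, "tx": 0, "ty": 0, "tz": 0.004, "ax": 0, "ay": 0, "az": 0}]'

```text
clock: 26.82
tcp_pos: [0.4871, -0.2077, 0.1055]
orientation: [3.14, -0.085, 0.0]
force: [0.7, -0.2, -3.3]
width: 0.0238
gripper_force: 39.9
```

>>> carry_out --steps '[{"gripper": 0, "tx": 0, "ty": 0, "tz": 0.003, "ax": 0, "ay": 0, "az": 0}, {"gripper": 0, "tx": 0, "ty": 0, "tz": 0.003, "ax": 0, "ay": 0, "az": 0}, {"gripper": 0, "tx": 0, "ty": 0, "tz": 0.003, "ax": 0, "ay": 0, "az": 0}, {"gripper": 0, "tx": 0, "ty": 0, "tz": 0, "ax": 0, "ay": 0, "az": 0}, {"gripper": 0, "tx": 0, "ty": 0, "tz": 0, "ax": 0, "ay": 0, "az": 0}]'

```text
clock: 27.45
tcp_pos: [0.4868, -0.2082, 0.0963]
orientation: [3.14, -0.086, 0.0]
force: [1.1, 0.3, -3.4]
width: 0.0239
gripper_force: 39.9
```

In the pocket by 10 mm with no contact force; I continue down.

>>> carry_out --steps '[{"gripper": 0, "tx": 0, "ty": 0, "tz": 0.007, "ax": 0, "ay": 0, "az": 0}, {"gripper": 0, "tx": 0, "ty": 0, "tz": 0.007, "ax": 0, "ay": 0, "az": 0}, {"gripper": 0, "tx": 0, "ty": 0, "tz": 0.006, "ax": 0, "ay": 0, "az": 0}, {"gripper": 0, "tx": 0, "ty": 0, "tz": 0.004, "ax": 0, "ay": 0, "az": 0}, {"gripper": 0, "tx": 0, "ty": 0, "tz": 0, "ax": 0, "ay": 0, "az": 0}]'

```text
clock: 28.08
tcp_pos: [0.4866, -0.208, 0.0718]
orientation: [-3.14, 0.086, 0.001]
force: [0.5, -0.3, -3.5]
width: 0.024
gripper_force: 39.9
```

>>> carry_out --steps '[{"gripper": 0, "tx": 0, "ty": 0, "tz": 0.004, "ax": 0, "ay": 0, "az": 0}, {"gripper": 0, "tx": 0, "ty": 0, "tz": 0.003, "ax": 0, "ay": 0, "az": 0}, {"gripper": 0, "tx": 0, "ty": 0, "tz": 0.002, "ax": 0, "ay": 0, "az": 0}, {"gripper": 0, "tx": 0, "ty": 0, "tz": 0, "ax": 0, "ay": 0, "az": 0}, {"gripper": 0, "tx": 0, "ty": 0, "tz": 0, "ax": 0, "ay": 0, "az": 0}]'

```text
clock: 28.7
tcp_pos: [0.4868, -0.2081, 0.0632]
orientation: [-3.14, 0.086, -0.0]
force: [1.0, 0.6, -4.0]
width: 0.0236
gripper_force: 39.9
```

Home within about 1 mm. Release and retreat.

>>> carry_out --steps '[{"gripper": 0, "tx": 0, "ty": 0, "tz": 0.001, "ax": 0, "ay": 0, "az": 0}, {"gripper": 40, "tx": 0, "ty": 0, "tz": 0, "ax": 0, "ay": 0, "az": 0}, {"gripper": 60, "tx": 0, "ty": 0, "tz": 0, "ax": 0, "ay": 0, "az": 0}, {"gripper": 60, "tx": 0, "ty": 0, "tz": 0, "ax": 0, "ay": 0, "az": 0}, {"gripper": 60, "tx": 0, "ty": 0, "tz": 0, "ax": 0, "ay": 0, "az": 0}]'

```text
clock: 29.32
tcp_pos: [0.4868, -0.2081, 0.0622]
orientation: [3.14, -0.086, 0.0]
force: [0.3, -0.9, 0.6]
width: 0.0548
gripper_force: 0.0
```

>>> carry_out --steps '[{"gripper": 60, "tx": 0, "ty": 0, "tz": -0.03, "ax": 0, "ay": 0, "az": 0}, {"gripper": 60, "tx": 0, "ty": 0, "tz": -0.05, "ax": 0, "ay": 0, "az": 0}, {"gripper": 60, "tx": 0, "ty": 0, "tz": -0.05, "ax": 0, "ay": 0, "az": 0}, {"gripper": 60, "tx": -0.0203, "ty": -0.01, "tz": -0.027, "ax": 0, "ay": 0, "az": 0}, {"gripper": 60, "tx": 0, "ty": 0, "tz": 0, "ax": 0, "ay": 0, "az": -0.9}]'

```text
clock: 29.95
tcp_pos: [0.4672, -0.197, 0.2215]
orientation: [3.139, -0.06, 0.006]
force: [0.2, -0.5, -0.7]
width: 0.0563
gripper_force: 0.0
```

>>> carry_out --steps '[{"gripper": 60, "tx": 0, "ty": 0, "tz": 0, "ax": 0, "ay": 0, "az": 0}, {"gripper": 60, "tx": 0, "ty": 0, "tz": 0, "ax": 0, "ay": 0, "az": 0}, {"gripper": 60, "tx": 0, "ty": 0, "tz": 0, "ax": 0, "ay": 0, "az": 0}, {"gripper": 60, "tx": 0, "ty": 0, "tz": 0, "ax": 0, "ay": 0, "az": 0}, {"gripper": 60, "tx": 0, "ty": 0, "tz": 0, "ax": 0, "ay": 0, "az": 0}]'

```text
clock: 30.58
tcp_pos: [0.4671, -0.197, 0.219]
orientation: [-3.141, 0.061, 0.0]
force: [0.0, 0.3, 0.8]
width: 0.0561
gripper_force: 0.0
```

Run:
```python
from h import *
st(); shot('wrist','w13'); shot('side','side13')
def blob(n):
    c=load(n)[0]; N,L,S,C=cv2.connectedComponentsWithStats(cv2.inRange(cv2.cvtColor(c['pixels'],cv2.COLOR_RGB2HSV),(5,110,40),(20,255,255)))
    return [(S[i].tolist(),C[i]) for i in range(1,N) if S[i,4]>300 and 200<C[i][0]<340 and C[i][1]<130]
for n in('w2','w13'):
    b=blob(n); print(n,b,[onz(n,[x[1]],.116).round(4) for x in b])
# did anything move in the tray region, in the fixed side view?
I=lambda n:cv2.cvtColor(load(n)[0]['pixels'],cv2.COLOR_RGB2GRAY)
x0,y0,x1,y1=205,195,290,262
print('side plaque/gauge change since level check',np.abs(I('side13')[y0:y1,x0:x1].astype(int)-I('side8')[y0:y1,x0:x1]).mean(), 'vs start',np.abs(I('side13')[y0:y1,x0:x1].astype(int)-I('side0')[y0:y1,x0:x1]).mean())
```

```text
30.575 [ 0.4671 -0.197   0.219 ] [0.  0.3 0.8] 0.056064922886937534 0.0
[[0.999, -0.039, -0.0], [-0.039, -0.999, 0.0], [-0.0, -0.0, -1.0]] [-0.449 -0.256  1.794  0.     1.604  1.16 ]
w2 [([250, 71, 29, 30, 687], array([264.06695779,  85.80786026]))] [array([[ 0.5583, -0.2112,  0.116 ]])]
w13 [([252, 72, 30, 30, 677], array([266.65731167,  87.03397341]))] [array([[ 0.5578, -0.2103,  0.116 ]])]
side plaque/gauge change since level check 23.35206321334504 vs start 12.871817383669885
```

Crank is back within 1 mm. I do a last check that the plaque height has not changed since the level measurement.

Run:
```python
from h import *
def prof(n):
    g=load(n)[0]['pixels'].astype(float).min(2); o=[]
    for c in range(222,246,3):  # front lower edge of white top face: last bright->dark crossing
        col=cv2.GaussianBlur(g[:,c:c+1],(1,3),.6)[:,0]; d=-np.gradient(col)[218:250]; r=np.argmax(d)
        w=np.arange(max(r-2,0),r+3); o.append(218+(w*np.clip(d[w],0,None)).sum()/np.clip(d[w],0,None).sum())
    return np.round(o,2)
for n in('side0','side7','side8','side13'): print(n,prof(n))
```

```text
side0 [229.63 231.62 233.65 235.61 237.63 239.63 241.72 239.93]
side7 [225.85 227.85 229.81 231.79 233.73 235.69 237.71 235.92]
side8 [225.8  227.81 229.77 231.76 233.72 235.68 237.69 235.9 ]
side13 [225.83 227.84 229.83 231.78 233.74 235.7  237.7  235.89]
```

```bash
python3 -c "
from plant import manip
print(manip.sign_off())"
```

```text
the job is handed in; nothing more can be done
None
```

I handed the job in at about 31 s of the 72 s allowed. The crank went fully down on the shaft and wound the plaque up about 13.7 mm. By my camera measurements the plaque's top is about 0.9 mm below the pointer's top (limit 2.5 mm), and the crank's handle is back within 1 mm of where it started in the tray. Hand-in returned no verdict.

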